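Snug the adjustable wrench on the bulkhead nut and tighten it one flat

ROBOT

A 7-joint arm with a two-finger parallel gripper is mounted at the origin on the work surface. World frame = base frame: x ahead of the robot, y to its left, z up, the work surface at z = 0. Lengths are in m, angles in degrees, forces in N, time in s.
With the tool pointing down it reaches from about 0.425 to 0.875 m from the base axis. Payload 9.9 kg.
Tool frame: the origin (TCP) lies between the finger pads; the fingertips stand 25 mm ahead of it and the grasp point (between the pads) lies 6 mm ahead of it; z points along the fingers, y is the direction in which the jaws open and shut (so a half turn about z gives the same grasp; the last joint's range is limited). The gripper opens to 85 mm and grips with 20 to 120 N. Pads are 22 mm wide; open, the fingers measure 114 mm over their backs; the gripper's body (76 mm by 85 mm) begins 54 mm behind the grasp point. The pads swing forward as they close: fully open they stand 13 mm farther back than shut.
Start: joints at [58.281, 32.985, 1.427, 82.34, -0.859, 64.687, -3.237], TCP at [0.306, -0.602, 0.256] pointing down, gripper open.
Joint ranges: [-157.87, 157.87], [-19.46, 123.44], [-87.15, 90], [11.01, 140.99], [-62.26, 242.26], [9.8, 113.94], [-161.44, 161.44]. Speed limits (degrees/s): [127.2, 127.2, 172.46, 172.46, 180, 180, 180].

INTERFACE

Orientations are given as [roll, pitch, yaw] about the fixed x, y, z axes, in that order (R = Rz(yaw) Ry(pitch) Rx(roll)).
In Python, from bench import monitor, read_camera, finish_job, models gives the robot as it stands. The module is installed in compiled form; this text tells all that it offers.
- The arm moves only by the tool move_arm, never from a script. Its argument "rows" is a list of rows, each a list of 7 numbers: the closure in counts, from 0 (fully open) to 255 (shut), then the shift along the world's x, y, z in mm, then the turn, a rotation vector about the world's x, y, z in degrees. A call has 1 to 5 rows; each row is the pose to reach, as a shift and turn from the pose commanded when the call began; what a row does not reach only later rows make up. A row lasts 1/12 s, in which the tool goes at most 41.7 mm and 7.16 degrees, less where a joint would pass 70% of its speed; a pose out of reach is approached as far as the arm can. A call with a gripper value outside its range is refused whole. The fingers move at their own pace and stop on an object; "force" is the grip in N (left out, the last holds). Time passes only in rows, so rows that repeat a pose let the fingers close. It gives the time, the measured TCP pose, the force and the opening at its end, in the units of the state.
- monitor.sense(): the state, without advancing time (a new reading comes with each control period).
- read_camera(name): name is "side" or "top" or "wrist"; returns a dict with "color" (480x640x3 uint8, red, green, blue), "fx", "fy", "cx", "cy" (pixels), "pose" (4x4, takes a point from camera to world coordinates); the wrist camera has in their place "tool_from_camera" (4x4, takes a point from camera to tool coordinates, whose origin is the TCP and whose axes are the flange's). Camera axes: x right, y down, z forward; pixel columns grow to the right and rows downward; lengths in m; the calibration is good to about 2 mm. A picture is of the moment at which its call begins: read the wrist's pose just before it. There is no depth.
- finish_job(): hands the job in, once; it reports no verdict.
Trained networks look in the newest picture that a camera, given by its name, has taken for a name from the list of things; names that differ only in an ending like _2 or _b are one class to them, and where a whole thing is asked for, a point or a joint stands for the part that bears it (a point fixed in the world has none). Each returns a list of dicts, best first, with "score" (0 to 1); they miss things now and then, are a little off and sometimes report something else, mostly with a low value. They report only what shows in the picture. A call takes as long as a camera call. They do not tell look-alikes from the thing itself.
- models.boxes_of(camera, name): "centre" ([column, row] in pixels, amid what is visible of it).
- models.landmark_of(camera, name): "centre" ([column, row] in pixels: a listed point, or the origin of a listed thing).
The state is a dict: "time_s": time; "joints": joint angles; "joint_vel": joint speeds; "joint_efforts": joint torques, N m; "tool_pos": TCP position; "tcp_rot": TCP orientation; "force": force on the tool from outside, world axes, zero at the start; "wrist_torque": the same for the moment, N m; "opening": finger opening in m.
Only numpy, scipy, OpenCV 4.12 (cv2) and the standard library are available. Lean on these libraries where they do the work, as an engineer would, in place of code of your own. Each camera call takes 0.05 s, during which the arm holds its last target.

TASK

Tighten the larger brass hex nut at the gas point (the one with the black-capped stub) by one flat, a sixth of a turn, with the adjustable wrench lying behind it. First bring the wrench onto the nut, lying flat, the nut fully home in its throat; then roll the knurled worm with a light fingertip until the jaw is just snug on the nut, thumb-tight and no harder, without pushing the jaw itself; only then swing the handle clockwise, seen from above. Leave the wrench on the nut, still snug, let go, and leave everything else where it is.

Things in the scene. Friction and masses are not known exactly. Their poses are not given: they have to be found in the camera images.
- nut_center (a point): Centre of the brass hex nut to tighten, half-way up (7.8 mm over the bench). Nut 27 mm across flats, 31.2 over corners, 14 mm tall; a 20 mm threaded stub with a 23 mm black cap rises from it to 38.5 mm over the bench. Turns with the nut: its own x axis points at a corner, y is square to a pair of flats. A finished 19 mm nut sits 95 mm away.
- nut_turn (a joint): Angle of the nut, rad: 0 at the start (finger-tight), grows as it is tightened (clockwise from above); one flat is 1.047. Stiff, 0.5 N m, and stays where it is left.
- nut: The same brass hex nut as a body; origin on its axis at bench height, axes as for its centre.
- wrench_mouth (a point): Where the nut's centre lies when the wrench is fully home (a corner in the throat, a flat on the fixed jaw), 7.8 mm over the wrench's underside. Steel wrench, 250 mm, 0.45 kg, lies flat. Axes: x out of the mouth, y to the moving jaw, z up. Throat face at x = -15.6 mm, fixed jaw face at y = -13.5, jaws end at x = +14, head 14 mm thick.
- wrench_grip (a point): Place to grip the wrench's handle: on its middle line, half-way up (6.5 mm over the bench), at x = -125.3, y = +29.7 mm from the mouth point. Axes as for the mouth point; the handle's line runs at 157.5 degrees from that x axis (turned about z). Handle 22 mm wide, 11 mm thick, from 60 mm before to 70 mm beyond this point.
- worm_top (a point): Top of the knurled worm, 18.5 mm over the bench, 4.5 mm proud of the head, at x = -38.5, y = +2 mm from the mouth point; axes as there. Roller of 18 mm diameter, 14 mm long, axis along y. Rolling its top towards the nut (+x) closes the jaw, the other way opens it. Turning takes 3.5 N along x; when snug it goes hard: stop at a drag of 6 to 7 N, 11 N bruises the nut. Press 7 to 11 N, softly.
- worm: The worm roller itself, a steel body turning on a pin along the wrench's y axis; its turn drives the jaw 5 mm per turn (0.8 mm per rad, 0.088 mm per mm of rolling).
- jaw_travel (a joint): Travel of the moving jaw from fully open, m: jaws are 34 mm apart at 0, opening = 34 mm minus this, so snug on the nut at about 0.007. Starts between 0.0005 and 0.0035. Driven by the worm only; it holds where it is left.
- jaw: The moving jaw, a steel block 29 x 12 x 13 mm beside the mouth on its +y side, sliding along the wrench's y axis. Not to be pushed by hand.
- spanner: A small open-ended spanner lying by the gas point, 150 mm. Leave alone.
- spare_nut: A loose thin brass nut, 27 mm, lying by the gas point. Leave alone.
- beaker: Glass beaker, 72 mm wide, 90 mm tall. Leave alone.
- amber_bottle: Amber reagent bottle, 160 mm tall. Leave alone.
- wash_bottle: White bottle with a red cap, 170 mm tall. Leave alone.
- driver: Screwdriver with a black handle. Leave alone.
- tray: White two-part tray, 160 x 110 x 30 mm. Leave alone.
- jar: Clear jar with a white lid, 70 mm tall. Leave alone.
Not all that is in view belongs to the job. What is shaped like the part that bears nut_center but red is not meant.

How it is judged (in metres and radians):
On the way, in this order (a step that is already met when the one before it is completed fails the run):
1. The wrench is home on the nut: flat on the bench, the nut between the jaws and up in the throat (x of nut_center in the frame of wrench_mouth between -0.005 and 0.006 m and y of nut_center in the frame of wrench_mouth between -0.003 and 0.009 m and z of nut_center in the frame of wrench_mouth between -0.004 and 0.004 m), for 0.2 s.
2. The jaw has been closed snug: it presses on the nut with more than 4 N, within 1.5 mm of the flats, before the nut has turned 0.15 rad (contact force between jaw and nut above 4 N and value of joint jaw_travel above 0.0055 m and value of joint nut_turn below 0.15 rad), for 0.2 s.
At the end, for the whole second after the job is handed in: The nut has been turned 50 to 70 degrees (0.87 to 1.22 rad) tighter and is at rest; the wrench lies flat on the nut, the nut within 6 mm of home in the throat, the jaw still snug (within 1.5 mm of the nut's width); nothing is touched by the robot (all of step 1 and value of joint nut_turn between 0.87 and 1.22 rad and value of joint jaw_travel above 0.0055 m and linear speed of nut below 0.01 m/s and velocity of joint nut_turn between -0.05 and 0.05 rad/s).
It fails at once if The nut is turned more than 0.2 rad while the jaw is slack by more than 1.5 mm, or loosened by more than 0.15 rad ((value of joint nut_turn above 0.2 rad and value of joint jaw_travel below 0.0055 m) or value of joint nut_turn below -0.15 rad).
It fails at once if The worm is pressed with more than 50 N, or cranked so hard that the jaw squeezes the nut with more than 90 N before it turns (contact force between the fingers and worm above 50 N or (contact force between jaw and nut above 90 N and value of joint nut_turn below 0.05 rad)).
It fails at once if The moving jaw is forced by the fingers (more than 10 N), or the nut turned by them instead of the wrench (more than 10 N) (contact force between the fingers and jaw above 10 N or contact force between the fingers and nut above 10 N).
It fails at once if Another thing on the bench is moved by more than 20 mm (distance of any of spanner, spare_nut, beaker, amber_bottle, wash_bottle, driver, tray, jar from where it was at the start of the episode above 0.02 m).
It also fails if it takes over 72 s, if anything falls off the work surface, if the arm or the gripper's body presses on something with over 40 N, if the wrist force passes 120 N, or if a joint passes its speed limit or range.

## Working session

There is one attempt and no reset: what is moved stays moved. The work goes in short steps, Python scripts to look and compute and a tool call to move; the robot and the scene stay as the last step left them, time stands still between calls to the robot, and variables do not carry over. Pictures are saved under pics/ and viewed, and the job is handed in when it is done.

Besides the shell and the picture viewer there is one more tool, called after "Emit:" by a JSON object that holds its "api" and its "payload". move_arm: Moves the arm, as the interface text tells. Its arguments: {"type":"object","properties":{"rows":{"type":"array","items":{"type":"array","items":{"type":"number"}}},"force":{"type":"number"}},"required":["rows"]}

```bash
mkdir -p pics; cat > h.py <<'E'
import numpy as np, cv2
from bench import monitor, read_camera, finish_job, models
from scipy.spatial.transform import Rotation as R
def pose(c,s=None):
    if "pose" in c: return np.array(c["pose"])
    T=np.eye(4); T[:3,3]=s["tool_pos"]; T[:3,:3]=R.from_euler("xyz",s["tcp_rot"],degrees=True).as_matrix()
    return T@np.array(c["tool_from_camera"])
def ray(c,T,px,z):
    d=T[:3,:3]@np.array([(px[0]-c["cx"])/c["fx"],(px[1]-c["cy"])/c["fy"],1]); o=T[:3,3]
    return o+d*(z-o[2])/d[2]
def proj(c,T,p):
    q=T[:3,:3].T@(np.array(p)-T[:3,3]); return [c["fx"]*q[0]/q[2]+c["cx"],c["fy"]*q[1]/q[2]+c["cy"]]
def shot(n,f):
    s=monitor.sense(); c=read_camera(n); cv2.imwrite("pics/"+f,c["color"][:,:,::-1]); return c,pose(c,s),s
E
python3 - <<'E'
from h import *
np.set_printoptions(precision=4,suppress=True)
Z=dict(nut_center=.0078,wrench_mouth=.0078,wrench_grip=.0065,worm_top=.0185,nut=0,jaw=.007,spare_nut=.003,spanner=.003)
for n in ["top","side"]:
    c,T,s=shot(n,n+"0.png")
    print(n,T[:3,3],c["fx"])
    for k,z in Z.items():
        for r in models.landmark_of(n,k)[:3]: print(k,r["score"],np.round(r["centre"]),ray(c,T,r["centre"],z))
print(monitor.sense())
E
```

```text
top [0.2447 0.0214 1.2038] 474.39906821429616
nut_center 0.6 [339. 240.] [ 0.5054 -0.014   0.0078]
nut_center 0.57 [447. 239.] [ 0.5096 -0.2919  0.0078]
nut_center 0.43 [196. 374.] [0.1721 0.3353 0.0078]
wrench_mouth 0.69 [324. 246.] [0.4893 0.0254 0.0078]
wrench_mouth 0.47 [339. 241.] [ 0.5017 -0.0122  0.0078]
wrench_grip 0.94 [278. 264.] [0.4434 0.143  0.0065]
worm_top 0.91 [308. 256.] [0.4598 0.0651 0.0185]
nut 0.62 [440. 241.] [ 0.5049 -0.2761  0.    ]
nut 0.56 [342. 241.] [ 0.5034 -0.0223  0.    ]
nut 0.56 [436. 378.] [ 0.1627 -0.25    0.    ]
jaw 0.61 [325. 251.] [0.4769 0.0231 0.007 ]
spare_nut 0.58 [346. 198.] [ 0.6198 -0.0336  0.003 ]
spanner 0.77 [384. 272.] [ 0.4226 -0.1285  0.003 ]
side [-0.3826  1.058   1.1047] 580.9784809648612
nut_center 0.63 [315. 246.] [ 0.5213 -0.0246  0.0078]
nut_center 0.62 [368. 212.] [ 0.4974 -0.2738  0.0078]
nut_center 0.59 [333. 378.] [0.167  0.3476 0.0078]
wrench_mouth 0.96 [316. 263.] [0.469  0.0357 0.0078]
wrench_grip 0.64 [299. 282.] [0.4574 0.1309 0.0065]
wrench_grip 0.58 [313. 260.] [0.4864 0.0316 0.0065]
worm_top 0.94 [314. 266.] [0.456
[... 163 characters left out ...]
[316. 262.] [0.4738 0.034  0.007 ]
spare_nut 0.5 [293. 235.] [ 0.62   -0.0321  0.003 ]
spanner 0.69 [314. 268.] [0.4639 0.0553 0.003 ]
spanner 0.68 [362. 248.] [ 0.4062 -0.1108  0.003 ]
{'time_s': 0.9, 'joints': array([58.2809, 32.9838,  1.4276, 82.341 , -0.8609, 64.6885, -3.2367]), 'joint_vel': array([ 0.0057,  0.0477, -0.022 ,  0.0607, -0.1471, -0.0022,  0.0338]), 'joint_efforts': array([  0.0006, -76.548 ,   2.2491, -28.6294,   0.0153,   0.0028,
        -0.    ]), 'tool_pos': array([ 0.3056, -0.6019,  0.2563]), 'tcp_rot': array([-179.9973,   -0.001 ,   26.9168]), 'force': array([-0.3806, -0.3149, -0.6499]), 'wrist_torque': array([ 0.0701, -0.0071, -0.033 ]), 'opening': 0.0853805033338792}
```

View pictures.

View pics/top0.png

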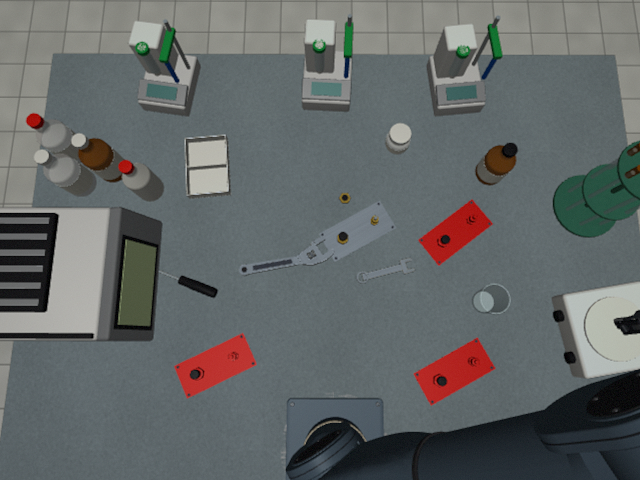

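View pics/side0.png

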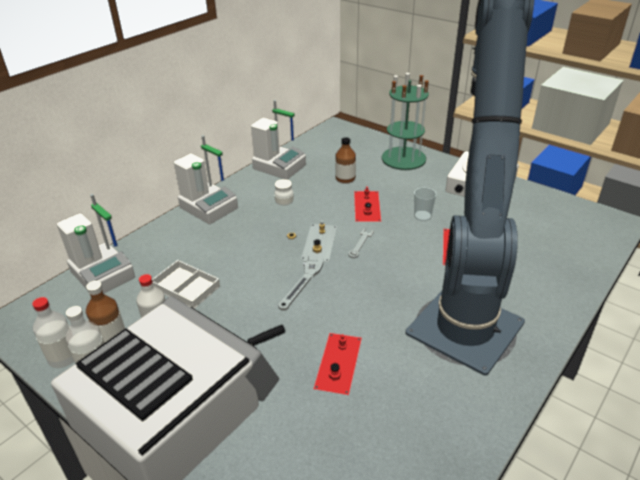

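```bash
python3 - <<'E'
import cv2
a=cv2.imread("pics/top0.png")[170:300,230:400]
cv2.imwrite("pics/top0c.png",cv2.resize(a,None,fx=4.6,fy=4.6,interpolation=cv2.INTER_CUBIC))
a=cv2.imread("pics/side0.png")[200:310,240:390]
cv2.imwrite("pics/side0c.png",cv2.resize(a,None,fx=5,fy=5,interpolation=cv2.INTER_CUBIC))
E
```

```text
(no output)
```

View pics/top0c.png

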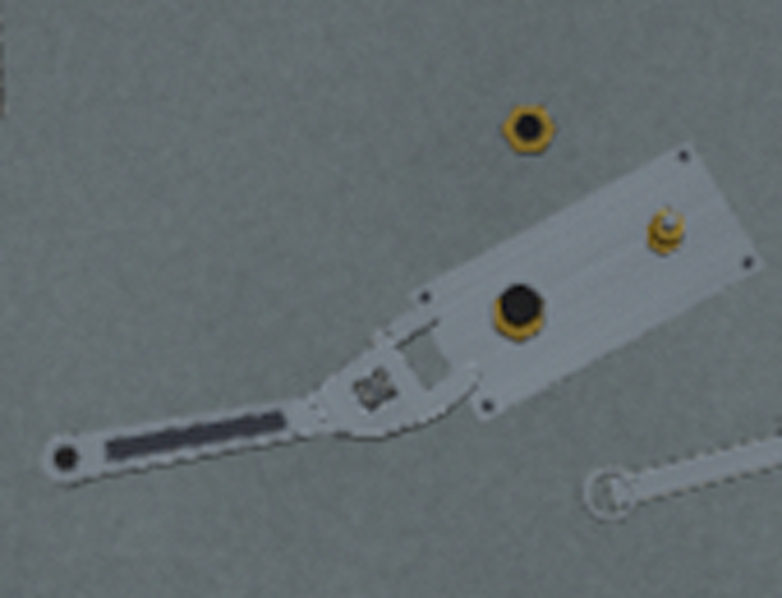

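View pics/side0c.png

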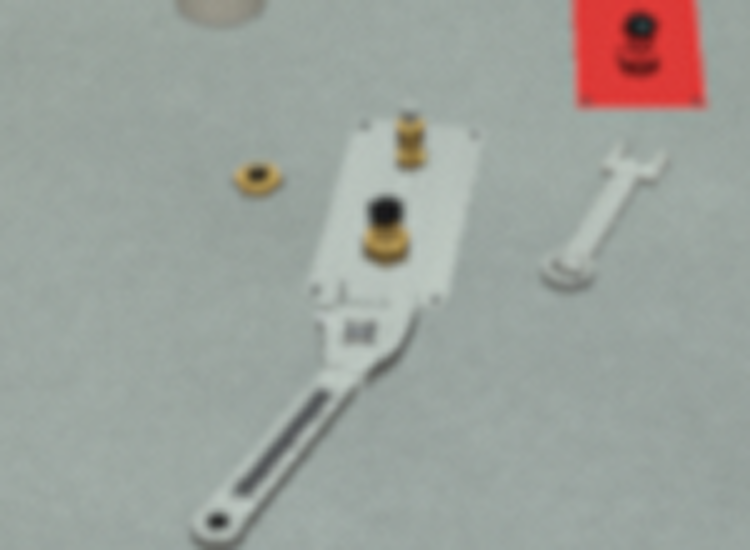

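The wrench and its target nut are on the grey plate: nut at top (341,239), worm about (312,254). The red plates at (455,232), (455,370) and (215,365) have the same shape but are excluded. The 19 mm finished nut is at (374,220) and the loose spare at (345,198). Next I'll move the wrist camera over the grey plate.

Emit:
{"api": "move_arm", "payload": {"rows": [[0, 20, 40, 0, 0, 0, 7], [0, 40, 80, 0, 0, 0, 14], [0, 60, 120, 0, 0, 0, 21], [0, 75, 160, 0, 0, 0, 28], [0, 90, 200, 0, 0, 0, 35]]}}

```text
time_s: 1.32
tool_pos: [0.3923, -0.4105, 0.2564]
tcp_rot: [180.0, 0.0, 62.3]
force: [0.9, 0.3, 0.6]
opening: 0.0853
```

Emit:
{"api": "move_arm", "payload": {"rows": [[0, 10, 40, 0, 0, 0, 7], [0, 20, 80, 0, 0, 0, 14], [0, 30, 120, 0, 0, 0, 21], [0, 40, 160, 0, 0, 0, 28], [0, 50, 200, 0, 0, 0, 34]]}}

```text
time_s: 1.73
tool_pos: [0.4417, -0.2106, 0.2567]
tcp_rot: [180.0, 0.0, 96.3]
force: [0.5, -0.6, 0.5]
opening: 0.0852
```

Emit:
{"api": "move_arm", "payload": {"rows": [[0, 5, 40, 0, 0, 0, 0], [0, 10, 80, 0, 0, 0, 0], [0, 10, 120, 0, 0, 0, 0], [0, 20, 160, 0, 0, 0, 0], [0, 20, 220, 0, 0, 0, 0]]}}

```text
time_s: 2.15
tool_pos: [0.4626, -0.009, 0.2567]
tcp_rot: [179.9, 0.0, 95.9]
force: [1.1, 0.8, -0.4]
opening: 0.0855
```

```bash
python3 - <<'E'
from h import *
np.set_printoptions(precision=4,suppress=True)
c,T,s=shot("wrist","w1.png")
print(s["time_s"],s["tool_pos"],s["tcp_rot"],s["joints"]); print(np.array(c["tool_from_camera"]),c["fx"],T[:3,3])
Z=dict(nut_center=.0078,wrench_mouth=.0078,wrench_grip=.0065,worm_top=.0185,jaw=.007)
for k,z in Z.items():
    for r in models.landmark_of("wrist",k)[:3]: print(k,r["score"],np.round(r["centre"],1),ray(c,T,r["centre"],z))
E
```

```text
2.15 [ 0.4626 -0.009   0.2567] [179.8925   0.0108  95.8704] [ 15.2566  16.1386 -25.6568 112.4597   8.6744  53.1309  -8.8592]
[[-0.0007 -0.9571 -0.2898  0.0738]
 [ 1.     -0.001   0.0006  0.0012]
 [-0.0009 -0.2898  0.9571 -0.1175]
 [ 0.      0.      0.      1.    ]] 430.4254625519446 [0.4561 0.0645 0.3742]
nut_center 0.9 [370.7 223. ] [ 0.509  -0.0205  0.0078]
nut_center 0.66 [332.5 461.8] [ 0.5038 -0.2799  0.0078]
wrench_grip 0.78 [321.1   1.1] [0.4483 0.1476 0.0065]
worm_top 0.83 [334.9 123.4] [0.4682 0.0598 0.0185]
```

View pics/w1.png

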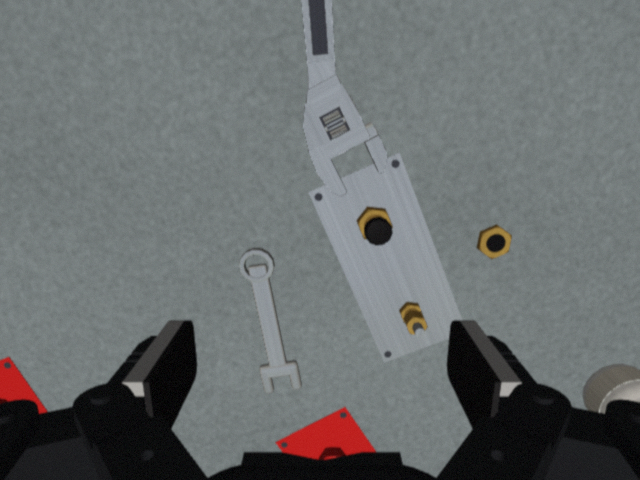

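The wrist view shows the target black-capped nut on the grey plate at (375,226) and the 19 mm nut at (412,318). The wrench worm is at (335,122) and the loose spare at (494,242). I'll move closer.

Emit:
{"api": "move_arm", "payload": {"rows": [[0, 0, 25, -30, 0, 0, 0], [0, 0, 50, -60, 0, 0, 0], [0, 0, 75, -80, 0, 0, 0], [0, 0, 75, -80, 0, 0, 0], [0, 0, 75, -80, 0, 0, 0]]}}

```text
time_s: 2.87
tool_pos: [0.4612, 0.0638, 0.1753]
tcp_rot: [-179.9, 0.0, 95.9]
force: [-0.1, -0.5, 0.3]
opening: 0.0855
```

```bash
python3 - <<'E'
from h import *
np.set_printoptions(precision=4,suppress=True)
c,T,s=shot("wrist","w2.png")
print(s["time_s"],s["tool_pos"],s["tcp_rot"],T[:3,3])
Z=dict(nut_center=.0078,wrench_mouth=.0078,wrench_grip=.0065,worm_top=.0185,jaw=.007,worm=.0095)
for k,z in Z.items():
    for r in models.landmark_of("wrist",k)[:3]: print(k,r["score"],np.round(r["centre"],1),ray(c,T,r["centre"],z))
a=cv2.imread("pics/w2.png")
cv2.imwrite("pics/w2n.png",cv2.resize(a[240:480,200:500],None,fx=2.5,fy=2.5,interpolation=cv2.INTER_CUBIC))
E
```

```text
2.8667 [0.4612 0.0638 0.1753] [-179.853     0.0067   95.9384] [0.455  0.1374 0.2928]
nut_center 0.68 [372.8 344.5] [ 0.5092 -0.0206  0.0078]
wrench_mouth 0.22 [308.2 101. ] [0.4453 0.1453 0.0078]
wrench_grip 0.97 [311.6  95.4] [0.4471 0.1488 0.0065]
worm_top 0.93 [328.  240.8] [0.467  0.0588 0.0185]
jaw 0.26 [330.5 240.2] [0.4692 0.0561 0.007 ]
worm 0.87 [327.5 240.1] [0.467  0.0567 0.0095]
```

View pics/w2.png

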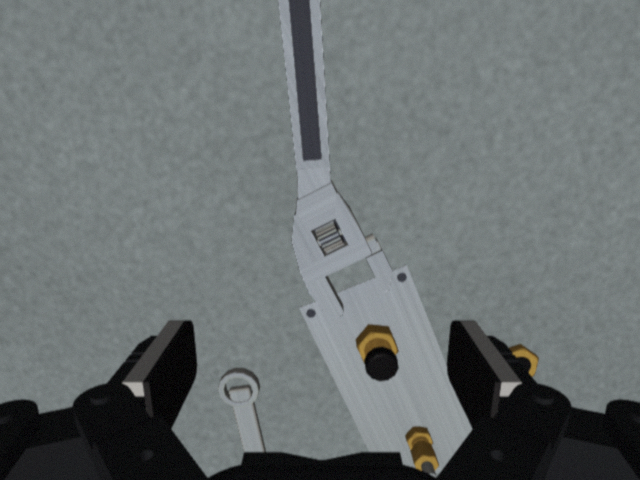

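View pics/w2n.png

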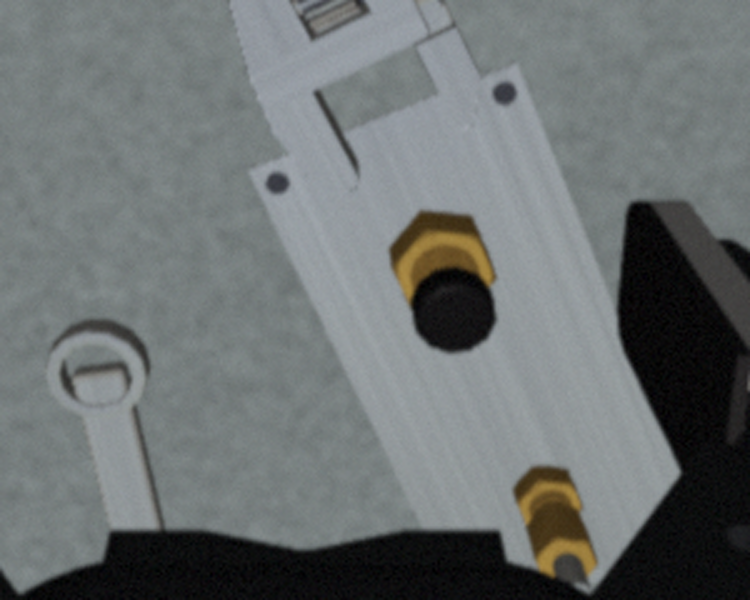

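The wrist picture shows the nut at (373,345), throat ahead-left of it; the wrench points roughly at it, about 51 mm away. I'll fit nut and wrench pose against the outlines.

```bash
cat >> h.py <<'E'
def projm(c,T,P):
    q=(np.asarray(P)-T[:3,3])@T[:3,:3]; return np.stack([c["fx"]*q[:,0]/q[:,2]+c["cx"],c["fy"]*q[:,1]/q[:,2]+c["cy"]],1)
def hullmask(c,T,P,S=4):
    m=np.zeros((480*S,640*S),np.uint8); h=cv2.convexHull(((projm(c,T,P)+.5)*S).astype(np.float32))
    cv2.fillConvexPoly(m,np.round(h).astype(np.int32),255); return m
def nutpts(x,y,th):
    a=np.deg2rad(th)+np.arange(6)*np.pi/3
    xy=np.stack([x+.0156*np.cos(a),y+.0156*np.sin(a)],1)
    b=np.arange(40)*2*np.pi/40; 
    cy=np.stack([x+.0115*np.cos(b),y+.0115*np.sin(b)],1)
    L=lambda q,z:np.c_[q,np.full(len(q),z)]
    return np.r_[L(xy,.0008),L(xy,.0148)],np.r_[L(cy,.0265),L(cy,.0385)]
def fitnut(c,T,x0,y0,img):
    from scipy.optimize import minimize
    hsv=cv2.cvtColor(img,cv2.COLOR_RGB2HSV)
    brass=((hsv[...,1]>110)&(hsv[...,0]>8)&(hsv[...,0]<35)&(hsv[...,2]>40))
    u=projm(c,T,[[x0,y0,.0148]])[0].astype(int)
    w=np.zeros((480,640),bool); w[max(0,u[1]-45):u[1]+45,max(0,u[0]-45):u[0]+45]=1
    brass&=w
    B=cv2.resize((brass*255).astype(np.uint8),None,fx=4,fy=4,interpolation=cv2.INTER_LINEAR)>127
    def cost(p):
        n,k=nutpts(p[0]/1e3,p[1]/1e3,p[2])
        m=(hullmask(c,T,n)>0)&~(hullmask(c,T,k)>0)
        return (m^B).sum()/B.sum()
    best=None
    for t in (-60,-45,-30,-15):
        r=minimize(cost,[x0*1e3,y0*1e3,t],method="Nelder-Mead",options=dict(initial_simplex=[[x0*1e3,y0*1e3,t],[x0*1e3+3,y0*1e3,t+3],[x0*1e3,y0*1e3+3,t-3],[x0*1e3,y0*1e3,t+10]],xatol=.02,fatol=1e-4))
        if best is None or r.fun<best.fun: best=r
    return best.x,best.fun,brass
E
cat > fit.py <<'E'
from h import *
import pickle
E
python3 - <<'E'
from h import *
np.set_printoptions(precision=4,suppress=True)
c,T,s=shot("wrist","w3.png"); print(s["tool_pos"],s["tcp_rot"],s["joint_vel"])
x,f,b=fitnut(c,T,.509,-.0206,c["color"]); print("nut",x,f)
g=[models.landmark_of("wrist",k) for k in ("wrench_grip","worm_top","nut_center")]
G=ray(c,T,g[0][0]["centre"],.0065)[:2];W=ray(c,T,g[1][0]["centre"],.0185)[:2]
print(G,W)
img=c["color"][:,:,::-1].copy(); S=3; im=cv2.resize(img,None,fx=S,fy=S,interpolation=cv2.INTER_CUBIC)
n,k=nutpts(x[0]/1e3,x[1]/1e3,x[2])
for P,col in ((n[:6],(0,0,255)),(n[6:],(0,255,0)),(k[40:],(255,0,0))):
    cv2.polylines(im,[np.int32((projm(c,T,P)+.5)*S)],True,col,1)
# wrench overlay
d=(W-G); psi=np.arctan2(d[1],d[0])-np.arctan2(-27.7,86.8)
M=np.array([[np.cos(psi),-np.sin(psi)],[np.sin(psi),np.cos(psi)]])
m=(G-M@[-.1253,.0297]+W-M@[-.0385,.002])/2
print("psi",np.rad2deg(psi),"mouth",m, "nut in mouth",M.T@(x[:2]/1e3-m), "ang",x[2]-np.rad2deg(psi))
def dr(pts,z,col):
    P=np.array([np.r_[m+M@np.array(p)/1e3,z] for p in pts]); cv2.polylines(im,[np.int32((projm(c,T,P)+.5)*S)],False,col,1)
dr([(14,-13.5),(-15.6,-13.5),(-15.6,20.5)],.014,(0,0,255))
dr([(-47.5,-5),(-29.5,-5),(-29.5,9),(-47.5,9),(-47.5,-5)],.014,(255,0,255))
h=np.deg2rad(157.5);e=np.array([np.cos(h),np.sin(h)]);nn=np.array([-e[1],e[0]]);g0=np.array([-125.3,29.7])
dr([g0-60*e+11*nn,g0+70*e+11*nn,],.012,(0,255,255)); dr([g0-60*e-11*nn,g0+70*e-11*nn,],.012,(0,255,255))
cv2.imwrite("pics/w3o.png",cv2.resize(im[:1320,690:1500],None,fx=.6/.66*.5,fy=.6/.66*.5) if 0 else im[600:1200,750:1500])
cv2.imwrite("pics/w3p.png",im[0:600,600:1350])
E
```

```text
[0.462  0.0633 0.1769] [179.9353   0.0202  95.8092] [-0.4098  0.1546 -0.2089  0.2623  0.0262 -0.1242 -0.1916]
nut [512.5854 -22.489  -64.0125] 0.1253418413855971
[0.4447 0.1487] [0.4679 0.0602]
psi -57.653392562121596 mouth [0.4867 0.0268] nut in mouth [ 0.0555 -0.0045] ang -6.35911804627905
```

View pics/w3o.png

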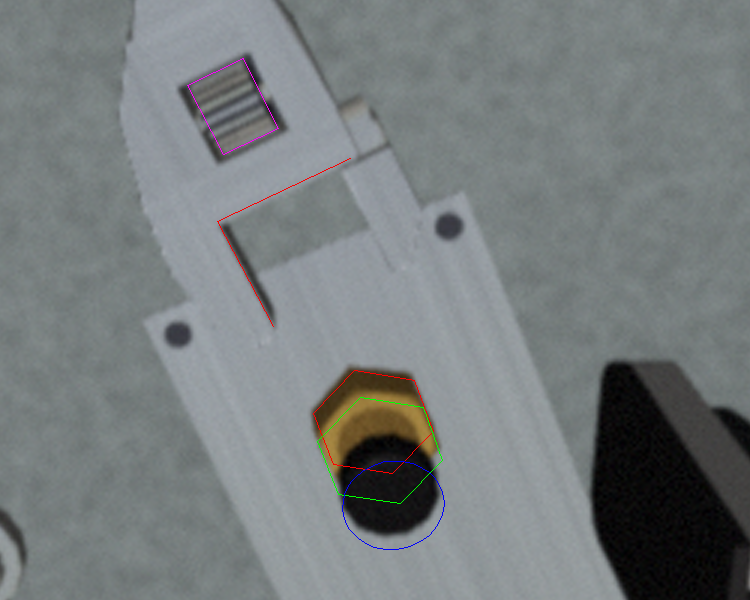

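View pics/w3p.png

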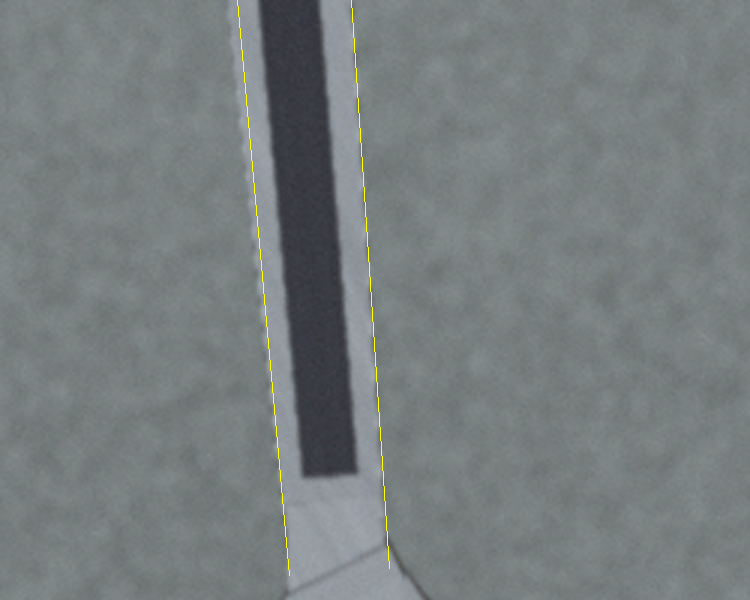

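```bash
cat >> h.py <<'E'
def fitnut2(c,T,x0,y0,hw=60,ex=None):
    from scipy.optimize import minimize
    img=c["color"]; hsv=cv2.cvtColor(img,cv2.COLOR_RGB2HSV)
    brass=((hsv[...,1]>90)&(hsv[...,0]>8)&(hsv[...,0]<35)); black=img.max(2)<55
    n,k=nutpts(x0,y0,0)
    w=cv2.resize(hullmask(c,T,np.r_[n,k]),(640,480)); w=cv2.dilate(w,np.ones((25,25)))>0
    if ex is not None: w&=~ex
    fg=((brass|black)&w).astype(np.uint8)*255
    nl,lab,st,_=cv2.connectedComponentsWithStats(fg); fg=(lab==1+np.argmax(st[1:,4])).astype(np.uint8)*255
    fg=cv2.morphologyEx(fg,cv2.MORPH_CLOSE,np.ones((3,3)))
    B=cv2.resize(fg,None,fx=4,fy=4,interpolation=cv2.INTER_LINEAR)>127
    b=np.arange(40)*2*np.pi/40
    def cost(p):
        n,k=nutpts(p[0]/1e3,p[1]/1e3,p[2])
        s=np.c_[p[0]/1e3+.01*np.cos(b),p[1]/1e3+.01*np.sin(b)]
        s=np.r_[np.c_[s,np.full(40,.0148)],np.c_[s,np.full(40,.0385)]]
        m=(hullmask(c,T,n)>0)|(hullmask(c,T,k)>0)|(hullmask(c,T,s)>0)
        return (m^B).sum()/B.sum()
    best=None
    for t in (-85,-70,-55,-40):
        i=np.array([x0*1e3,y0*1e3,t])
        r=minimize(cost,i,method="Nelder-Mead",options=dict(initial_simplex=i+np.array([[0,0,0],[3,0,3],[0,3,-3],[0,0,10]]),xatol=.02,fatol=1e-4))
        print(r.x,r.fun)
        if best is None or r.fun<best.fun: best=r
    return best.x,best.fun,fg
E
python3 - <<'E'
from h import *
np.set_printoptions(precision=4,suppress=True)
c,T,s=shot("wrist","w4.png"); print(s["tool_pos"],s["tcp_rot"])
x,f,fg=fitnut2(c,T,.509,-.0206); 
S=4; im=cv2.resize(c["color"][:,:,::-1],None,fx=S,fy=S,interpolation=cv2.INTER_CUBIC)
n,k=nutpts(x[0]/1e3,x[1]/1e3,x[2])
for P,col in ((n[:6],(0,0,255)),(n[6:],(0,255,0)),(k[:40],(255,255,0)),(k[40:],(255,0,0))):
    cv2.polylines(im,[np.int32((projm(c,T,P)+.5)*S)],True,col,1)
u=np.int32(projm(c,T,[[.5092,-.0206,.02]])[0]*S)
cv2.imwrite("pics/w4o.png",np.hstack([im[u[1]-200:u[1]+200,u[0]-200:u[0]+200],cv2.cvtColor(cv2.resize(fg,None,fx=S,fy=S)[u[1]-200:u[1]+200,u[0]-200:u[0]+200],cv2.COLOR_GRAY2BGR)]))
E
```

```text
[0.4617 0.064  0.1765] [179.976    0.0047  95.8904]
[511.8316 -20.323  -66.5192] 0.14690798275605768
[511.483  -19.5538 -66.3247] 0.14490114464099896
[511.212  -18.967  -65.2616] 0.143934889252267
[511.8177 -19.2633 -42.7065] 0.1723650958822655
```

View pics/w4o.png

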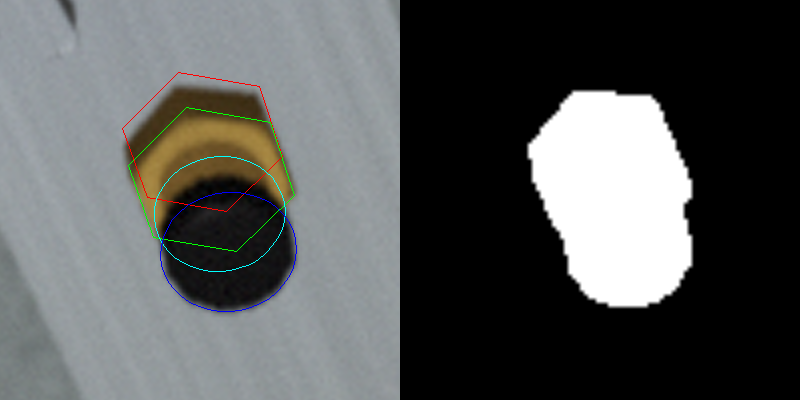

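```bash
cat >> h.py <<'E'
def fitnut3(c,T,x0,y0):
    from scipy.optimize import minimize
    img=c["color"]; hsv=cv2.cvtColor(img,cv2.COLOR_RGB2HSV)
    brass=((hsv[...,1]>90)&(hsv[...,0]>8)&(hsv[...,0]<35)); black=img.max(2)<50
    n,k=nutpts(x0,y0,0)
    w=cv2.resize(hullmask(c,T,np.r_[n,k]),(640,480)); w=cv2.dilate(w,np.ones((25,25)))>0
    fg=((brass|black)&w).astype(np.uint8)*255
    nl,lab,st,_=cv2.connectedComponentsWithStats(fg); fg=(lab==1+np.argmax(st[1:,4])).astype(np.uint8)*255
    up=lambda m:cv2.resize(m,None,fx=4,fy=4,interpolation=cv2.INTER_LINEAR)
    B=up(fg)>127
    bm=((black)&(fg>0)).astype(np.uint8)*255
    bm=cv2.morphologyEx(bm,cv2.MORPH_OPEN,np.ones((5,5)))
    ign=up(cv2.dilate(bm,np.ones((5,5))))>127
    V=up(img.max(2)).astype(float)
    def cost(p):
        n,k=nutpts(p[0]/1e3,p[1]/1e3,p[2])
        m=hullmask(c,T,n)>0
        return ((m^B)&~ign).sum()/B.sum()
    best=None
    for t in (-85,-70,-55,-40):
        i=np.array([x0*1e3,y0*1e3,t])
        r=minimize(cost,i,method="Nelder-Mead",options=dict(initial_simplex=i+np.array([[0,0,0],[3,0,3],[0,3,-3],[0,0,10]]),xatol=.02,fatol=1e-4))
        print(r.x,r.fun)
        if best is None or r.fun<best.fun: best=r
    return best.x,best.fun,fg
def overlay(c,T,x,f,cen,S=5,h=250,wr=None):
    im=cv2.resize(c["color"][:,:,::-1],None,fx=S,fy=S,interpolation=cv2.INTER_CUBIC)
    n,k=nutpts(x[0]/1e3,x[1]/1e3,x[2])
    for P,col in ((n[:6],(0,0,255)),(n[6:],(0,255,0)),(k[:40],(255,255,0)),(k[40:],(255,0,0))):
        cv2.polylines(im,[np.int32((projm(c,T,P)+.5)*S)],True,col,1)
    u=np.int32(projm(c,T,[cen])[0]*S); v=np.maximum(u-h,0)
    cv2.imwrite("pics/"+f,im[v[1]:u[1]+h,v[0]:u[0]+h])
E
python3 - <<'E'
from h import *
np.set_printoptions(precision=4,suppress=True)
c,T,s=shot("wrist","w5.png"); 
x,f,fg=fitnut3(c,T,.509,-.0206); overlay(c,T,x,"w5o.png",[.5092,-.0206,.02])
c,T,s=shot("top","t5.png");xt,f,fg=fitnut3(c,T,.509,-.0206); overlay(c,T,x,"t5o.png",[.5092,-.0206,.02],S=10)
c,T,s=shot("side","s5.png");overlay(c,T,x,"s5o.png",[.5092,-.0206,.02],S=10)
E
python3 -c "
import cv2,numpy as np
cv2.imwrite('pics/m5.png',np.hstack([cv2.resize(cv2.imread('pics/'+f),(266,266)) for f in('w5o.png','t5o.png','s5o.png')]))"
```

```text
[512.2194 -21.9762 -64.6826] 0.030044676098287416
[512.2912 -21.9537 -64.6139] 0.030044676098287416
[512.2929 -21.823  -63.7   ] 0.030007446016381237
[512.4388 -21.918   -4.0384] 0.028704393149664928
[ 506.7396    1.9106 -124.4768] 0.1237644151565074
[506.4224   0.3594 -83.2543] 0.11182042833607908
[506.1159   0.578  -95.5212] 0.11326194398682043
[506.0293   2.6578 -84.9035] 0.11367380560131796
```

View pics/m5.png

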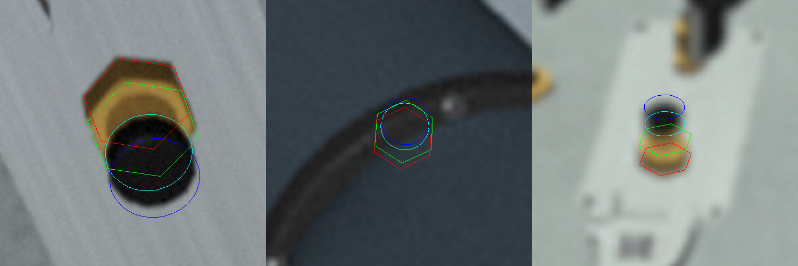

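View pics/w5o.png

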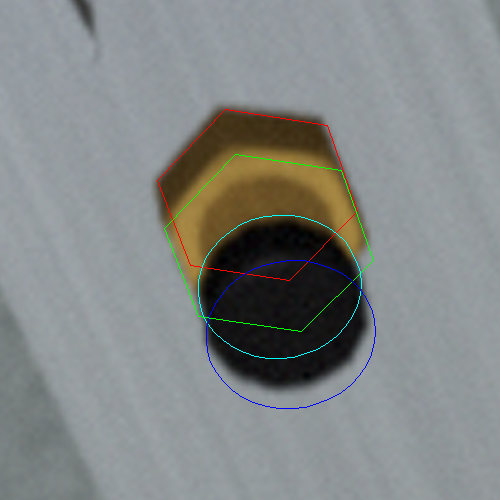

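Nut pose is about (511.5, -21.5) mm with a corner direction of -64.3°. The wrench mouth is at (486.7, 26.8) mm, heading -57.5°, so the wrench has to turn about -7° and advance about 55 mm. Next I grip the handle.

Emit:
{"api": "move_arm", "payload": {"rows": [[100, -8, 40, -20, 0, 0, 4], [100, -17, 80, -40, 0, 0, 4], [100, -17, 84, -80, 0, 0, 4], [100, -17, 84, -115, 0, 0, 4], [100, -17, 84, -115, 0, 0, 4]]}}

```text
time_s: 4.03
tool_pos: [0.4414, 0.1486, 0.0562]
tcp_rot: [-179.5, 0.0, 100.1]
force: [-0.8, -0.9, -0.1]
opening: 0.0518
```

Emit:
{"api": "move_arm", "payload": {"rows": [[100, 0, 0, -15, 0, 0, 0], [100, 0, 0, -25, 0, 0, 0], [100, 0, 0, -32, 0, 0, 0], [100, 0, 0, -32, 0, 0, 0], [100, 0, 0, -32, 0, 0, 0]]}}

```text
time_s: 4.45
tool_pos: [0.445, 0.148, 0.0302]
tcp_rot: [180.0, 0.0, 99.9]
force: [0.4, 0.2, 0.4]
opening: 0.0523
```

```bash
python3 - <<'E'
from h import *
s=monitor.sense(); print(s["tool_pos"],s["tcp_rot"],s["force"],s["opening"])
c,T,s=shot("wrist","w6.png"); 
E
```

```text
[0.44504457 0.14799971 0.03022542] [1.79963242e+02 1.80808675e-02 9.98817493e+01] [0.43414799 0.18619025 0.44107928] 0.05228609832229864
```

View pics/w6.png

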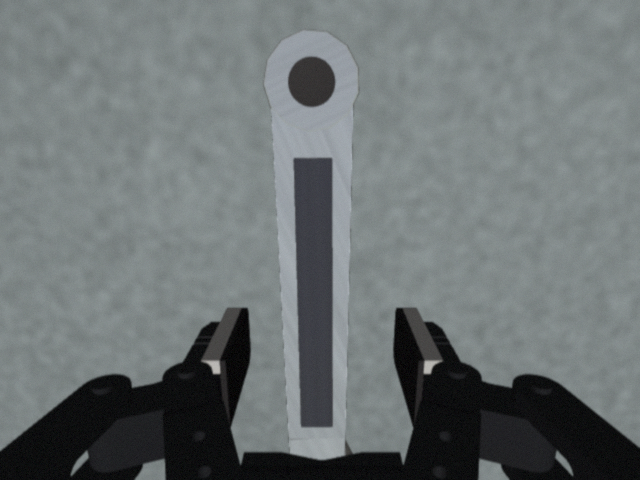

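The handle is centred between the fingers at about (315,300), so I close.

Emit:
{"api": "move_arm", "payload": {"rows": [[150, 0, 0, -2, 0, 0, 0], [200, 0, 0, -2, 0, 0, 0], [255, 0, 0, -2, 0, 0, 0], [255, 0, 0, -2, 0, 0, 0], [255, 0, 0, -2, 0, 0, 0]], "force": 50}}

```text
time_s: 4.92
tool_pos: [0.4447, 0.1481, 0.028]
tcp_rot: [180.0, 0.0, 99.9]
force: [-2.3, -0.8, 8.3]
opening: 0.0205
```

Emit:
{"api": "move_arm", "payload": {"rows": [[255, 0, 0, 0, 0, 0, 0], [255, 0, 0, 0, 0, 0, 0], [255, 0, 0, 0, 0, 0, 0]]}}

```text
time_s: 5.17
tool_pos: [0.4447, 0.1481, 0.028]
tcp_rot: [180.0, 0.0, 99.9]
force: [-2.2, -0.6, 8.0]
opening: 0.0205
```

```bash
python3 - <<'E'
from h import *
s=monitor.sense(); print(s["tool_pos"],s["tcp_rot"],s["force"],s["opening"])
# planned motion: rigid wrench with tool
def wr(psi,m,p):
    a=np.deg2rad(psi);M=np.array([[np.cos(a),-np.sin(a)],[np.sin(a),np.cos(a)]]); return m+M@np.array(p)
psi0=s["tcp_rot"][2]-157.5; g=np.array([-125.3,29.7]); t=np.array(s["tool_pos"][:2])*1e3
m0=wr(psi0,t,-g); print("psi0",psi0,"mouth",m0)
nut=np.array([511.5,-21.5]); psi=-64.3
for nx,ny in((40,1.5),(20,1.5),(1,1.5)):
    m=wr(psi,nut,(-nx,-ny)); tt=wr(psi,m,g); print(nx,"shift",tt-t,"turn",psi-psi0)
E
```

```text
[0.44465649 0.14811771 0.02798722] [1.79969195e+02 1.83040278e-02 9.99016115e+01] [-2.19369035 -0.58268487  7.99291018] 0.020514793035268614
psi0 -57.59838852583708 mouth [486.72246777  26.41054581]
40 shift [20.57003867 -8.4404898 ] turn -6.701611474162917
20 shift [ 29.24322036 -26.46203023] turn -6.701611474162917
1 shift [ 37.48274297 -43.58249363] turn -6.701611474162917
```

Emit:
{"api": "move_arm", "payload": {"rows": [[255, 5, -2, 1.5, 0, 0, -1.5], [255, 10, -4, 1.5, 0, 0, -3], [255, 15, -6, 1.5, 0, 0, -5], [255, 20.5, -8.5, 1, 0, 0, -6.7], [255, 20.5, -8.5, 0.5, 0, 0, -6.7]]}}

```text
time_s: 5.58
tool_pos: [0.4669, 0.139, 0.028]
tcp_rot: [179.9, 0.0, 92.9]
force: [3.2, -3.8, 12.0]
opening: 0.0206
```

Emit:
{"api": "move_arm", "payload": {"rows": [[255, 0, 0, 0, 0, 0, 0], [180, 0, 0, 0, 0, 0, 0], [100, 0, 0, 0, 0, 0, 0], [100, 0, 0, 0, 0, 0, 0], [100, 0, 0, 25, 0, 0, 0]]}}

```text
time_s: 6.0
tool_pos: [0.4632, 0.1395, 0.0501]
tcp_rot: [-179.7, 0.1, 93.3]
force: [0.2, 0.2, -0.1]
opening: 0.0518
```

Emit:
{"api": "move_arm", "payload": {"rows": [[100, 0, -10, 40, 0, 0, 0], [100, 0, -50, 80, 0, 0, 0], [100, 0, -75, 105, 0, 0, 0], [100, 0, -75, 105, 0, 0, 0], [100, 0, -75, 105, 0, 0, 0]]}}

```text
time_s: 6.42
tool_pos: [0.4659, 0.0624, 0.1596]
tcp_rot: [179.8, 0.1, 93.0]
force: [0.1, -0.6, -0.6]
opening: 0.0519
```

Emit:
{"api": "move_arm", "payload": {"rows": [[100, 0, 0, 0, 0, 0, 0], [100, 0, 0, 0, 0, 0, 0]]}}

```text
time_s: 6.58
tool_pos: [0.4646, 0.0659, 0.1569]
tcp_rot: [-179.9, -0.0, 93.3]
force: [0.4, -0.1, -0.0]
opening: 0.0516
```

```bash
python3 - <<'E'
from h import *
np.set_printoptions(precision=4,suppress=True)
c,T,s=shot("wrist","w7.png"); print(s["time_s"],s["tool_pos"],s["tcp_rot"])
x,f,fg=fitnut3(c,T,.509,-.0206)
for k,z in dict(nut_center=.0078,wrench_mouth=.0078,wrench_grip=.0065,worm_top=.0185).items():
    for r in models.landmark_of("wrist",k)[:2]: print(k,r["score"],np.round(r["centre"],1),ray(c,T,r["centre"],z))
# predicted wrench overlay
psi=np.deg2rad(-64.3); M=np.array([[np.cos(psi),-np.sin(psi)],[np.sin(psi),np.cos(psi)]])
m=np.array([.5115,-.0215])+M@[-.040,-.0015]
S=3; im=cv2.resize(c["color"][:,:,::-1],None,fx=S,fy=S,interpolation=cv2.INTER_CUBIC)
def dr(pts,z,col):
    P=np.array([np.r_[m+M@np.array(p)/1e3,z] for p in pts]); cv2.polylines(im,[np.int32((projm(c,T,P)+.5)*S)],False,col,1)
dr([(14,-13.5),(-15.6,-13.5),(-15.6,20.5)],.014,(0,0,255))
dr([(-47.5,-5),(-29.5,-5),(-29.5,9),(-47.5,9),(-47.5,-5)],.014,(255,0,255))
n,k=nutpts(.5115,-.0215,-64.3)
for P,col in ((n[:6],(0,0,255)),(n[6:],(0,255,0))): cv2.polylines(im,[np.int32((projm(c,T,P)+.5)*S)],True,col,1)
u=np.int32(projm(c,T,[[.50,.01,.01]])[0]*S); print(u)
v=np.maximum(u-[375,300],0);print(v)
cv2.imwrite("pics/w7o.png",im[v[1]:v[1]+600,v[0]:v[0]+750])
E
```

```text
6.5833 [0.4646 0.0659 0.1569] [-179.9295   -0.032    93.3019]
[512.8065 -21.7182 -61.7385] 0.010798226164079822
[512.617  -21.5908 -63.1116] 0.010886917960088692
[512.8465 -21.5772 -59.5086] 0.011086474501108648
[512.7487 -21.7265 -63.0425] 0.010997782705099778
nut_center 0.69 [379.  359.3] [ 0.5112 -0.0214  0.0078]
nut_center 0.61 [337.9 267. ] [0.4777 0.0455 0.0078]
wrench_grip 0.97 [335.5 118. ] [0.47   0.139  0.0065]
worm_top 0.56 [341.9 269.1] [0.4797 0.048  0.0185]
[1101  957]
[726 657]
```

View pics/w7o.png

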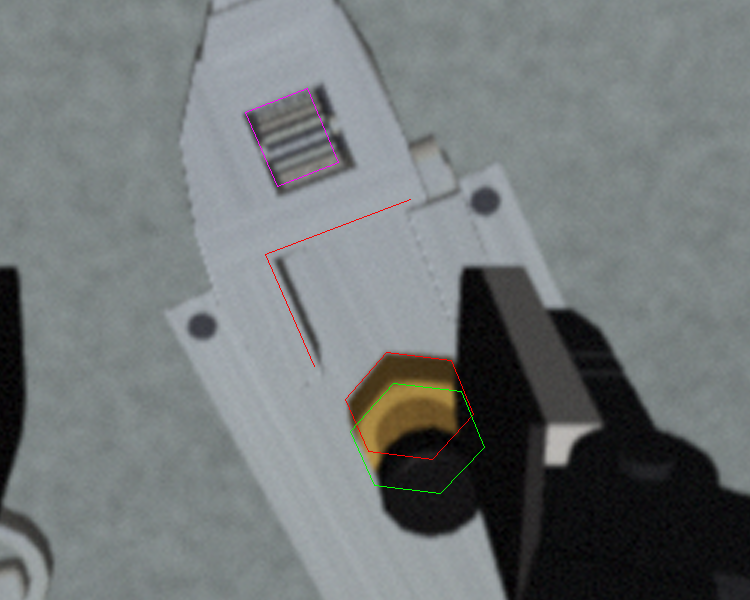

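```bash
python3 - <<'E'
from h import *
np.set_printoptions(precision=2,suppress=True)
s=monitor.sense(); c=read_camera("wrist"); T=pose(c,s); print(s["tool_pos"],s["tcp_rot"])
v=np.array([726,657])
q=lambda a,z: ray(c,T,(np.array(a)+v)/3-.5,z)[:2]*1e3
A=q((277,259),.014);B=q((320,370),.014);
C1,C2,C3,C4=[q(p,.014) for p in((246,112),(325,86),(355,165),(279,193))]
print("jawline",A,B,np.rad2deg(np.arctan2(*(B-A)[::-1])))
print("slot sides",[np.rad2deg(np.arctan2(*d[::-1])) for d in (C4-C1,C3-C2)],"ends",[np.rad2deg(np.arctan2(*d[::-1]))-90 for d in (C2-C1,C3-C4)])
sc=(C1+C2+C3+C4)/4; print("slot",sc,"dim",np.linalg.norm(C2-C1),np.linalg.norm(C4-C1))
for psi in (-65,-66,-67):
    a=np.deg2rad(psi);M=np.array([[np.cos(a),-np.sin(a)],[np.sin(a),np.cos(a)]])
    m1=sc-M@[-38.5,2]; m2=A-M@[-15.6,-13.5]; n=np.array([512.4,-21.6])
    print(psi,m1,m2,"nut in mouth",M.T@(n-m1),M.T@(n-m2))
E
```

```text
[0.46 0.07 0.16] [-179.91   -0.01   93.32]
jawline [476.61  20.86] [488.1   -5.86] -66.73102432054348
slot sides [np.float64(-65.4838902171138), np.float64(-65.80228706635101)] ends [np.float64(-67.60661788795352), np.float64(-65.08158782784466)]
slot [479.97  48.93] dim 17.62582868996734 19.776094080560476
-65 [494.42  13.19] [495.44  12.43] nut in mouth [39.13  1.59] [38.01  0.99]
-66 [493.8   12.95] [495.29  12.1 ] nut in mouth [39.12  2.94] [37.74  1.93]
-67 [493.17  12.71] [495.13  11.77] nut in mouth [39.1  4.3] [37.47  2.85]
```

```bash
cat >> h.py <<'E'
def RM(d):
    a=np.deg2rad(d);return np.array([[np.cos(a),-np.sin(a)],[np.sin(a),np.cos(a)]])
GR=np.array([-125.3,29.7])
E
python3 - <<'E'
from h import *
s=monitor.sense();print(s["tool_pos"],s["tcp_rot"])
n=np.array([512.4,-21.6])
g0=np.array([494.5,12.6])+RM(-66.1)@GR
print("grip",g0)
for psi,x,y in((-65,30,1.8),(-65,18,1.8),(-65,8,1.8),(-65,1,1.8)):
    m=n-RM(psi)@[x,y]; print(x,m+RM(psi)@GR-g0,psi+66.1)
E
```

```text
[0.46479814 0.065553   0.15716188] [-1.79928936e+02 -9.05127489e-03  9.33032159e+01]
grip [470.88910165 139.18872572]
30 [ 1.16426956 -8.24807689] 1.0999999999999943
18 [  6.2356887  -19.12377033] 1.0999999999999943
8 [ 10.46187132 -28.1868482 ] 1.0999999999999943
1 [ 13.42019915 -34.53100271] 1.0999999999999943
```

Emit:
{"api": "move_arm", "payload": {"rows": [[100, 3, 25, -20, 0, 0, -2], [100, 5, 55, -50, 0, 0, -2], [100, 5, 73, -80, 0, 0, -2], [100, 5, 73, -105, 0, 0, -2], [100, 5, 73, -129, 0, 0, -2]]}}

```text
time_s: 7.3
tool_pos: [0.4696, 0.1398, 0.0271]
tcp_rot: [-180.0, -0.0, 91.4]
force: [0.2, -0.6, -0.2]
opening: 0.0522
```

Emit:
{"api": "move_arm", "payload": {"rows": [[100, 0, 0, 0, 0, 0, 0], [100, 0, 0, 0, 0, 0, 0]]}}

```text
time_s: 7.47
tool_pos: [0.4692, 0.1379, 0.028]
tcp_rot: [-179.8, 0.1, 91.3]
force: [0.8, -0.3, 0.7]
opening: 0.052
```

```bash
python3 - <<'E'
from h import *
c,T,s=shot("wrist","w8.png");print(s["tool_pos"],s["tcp_rot"],s["force"],models.landmark_of("wrist","wrench_grip"))
E
```

```text
[0.4691778  0.13794446 0.02801506] [-1.79834336e+02  6.51023706e-02  9.12804556e+01] [ 0.82103254 -0.33637584  0.70590815] [{'centre': [315.5, 326.1], 'score': 0.68}]
```

View pics/w8.png

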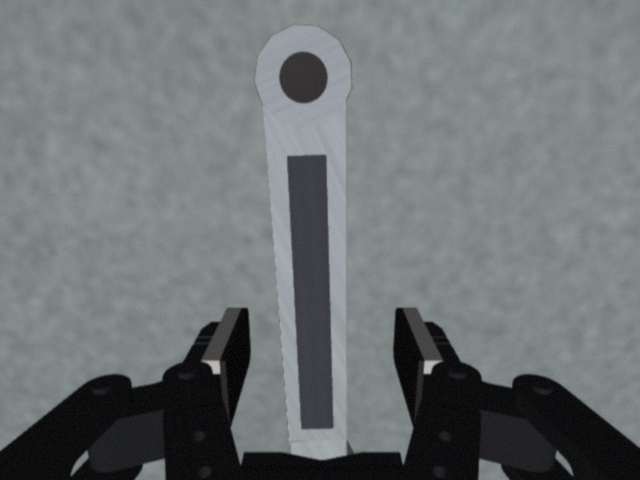

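```bash
python3 - <<'E'
from h import *
s=monitor.sense(); c=read_camera("wrist"); T=pose(c,s); print(c["cx"],c["cy"],s["tool_pos"],s["tcp_rot"][2])
f=lambda p:ray(c,T,p,.012)[:2]*1e3
for a,b in(((303.5,77.5),(317,429)),((307.5,155),(317,429)),((288,156),(301,429)),((326,155),(333,428))):
    A,B=f(a),f(b); d=A-B; print(A,B,np.rad2deg(np.arctan2(d[1],d[0])))
# w6 : tool .44504 .148 .0302 yaw 99.88
s6=dict(tool_pos=[.44504,.148,.03022],tcp_rot=[179.963,.018,99.882]);T=pose(c,s6)
for a,b in(((311.5,81),(317,427)),((313,158),(317,427))):
    A,B=f(a),f(b); d=A-B; print("w6",A,B,np.rad2deg(np.arctan2(d[1],d[0])))
E
```

```text
321.4977513455326 246.0748725532348 [0.47052736 0.13794483 0.02973262] 91.21084619653068
[464.81175428 222.48625099] [470.91847076  98.92881101] 92.82949048724139
[466.23004508 200.18189009] [470.91847076  98.92881101] 92.6511318830877
[460.21670275 199.75701954] [464.89415043  98.81411712] 92.65304879350548
[471.93519297 200.29741633] [476.93097041  99.49456484] 92.83725066858433
w6 [429.09986401 230.18662443] [451.22340747 109.95228072] 100.42600405969903
w6 [433.22939119 208.21690615] [451.22340747 109.95228072] 100.37691781697391
```

Emit:
{"api": "move_arm", "payload": {"rows": [[150, -0.5, 0, -0.5, 0, 0, 1.3], [200, -0.5, 0, -0.5, 0, 0, 1.3], [255, -0.5, 0, -0.5, 0, 0, 1.3], [255, -0.5, 0, -0.5, 0, 0, 1.3], [255, -0.5, 0, -0.5, 0, 0, 1.3]]}}

```text
time_s: 8.03
tool_pos: [0.4697, 0.1375, 0.0294]
tcp_rot: [179.9, 0.0, 92.5]
force: [-2.1, -1.2, 11.8]
opening: 0.0203
```

Emit:
{"api": "move_arm", "payload": {"rows": [[255, 0, 0, 0, 0, 0, 0], [255, 0, 0, 0.7, 0, 0, 0], [255, 0, 0, 0.7, 0, 0, 0]]}}

```text
time_s: 8.28
tool_pos: [0.4696, 0.1375, 0.0294]
tcp_rot: [180.0, 0.0, 92.5]
force: [-2.4, -0.5, 6.0]
opening: 0.0203
```

Emit:
{"api": "move_arm", "payload": {"rows": [[255, 1, -2, 0, 0, 0, 0], [255, 2, -4.5, 0, 0, 0, 0], [255, 3, -6.5, 0, 0, 0, 0], [255, 4, -9, 0, 0, 0, 0], [255, 4, -9, 0, 0, 0, 0]]}}

```text
time_s: 8.7
tool_pos: [0.4743, 0.1296, 0.0294]
tcp_rot: [179.9, -0.1, 92.5]
force: [-0.3, 2.9, 5.1]
opening: 0.02
```

Emit:
{"api": "move_arm", "payload": {"rows": [[255, 1, -2, 0, 0, 0, 0], [255, 2, -4.5, 0, 0, 0, 0], [255, 3, -6.5, 0, 0, 0, 0], [255, 4, -9, 0, 0, 0, 0], [255, 4, -9, 0, 0, 0, 0]]}}

```text
time_s: 9.12
tool_pos: [0.4781, 0.1211, 0.0294]
tcp_rot: [179.9, -0.1, 92.6]
force: [-3.1, 5.3, 5.6]
opening: 0.0202
```

Emit:
{"api": "move_arm", "payload": {"rows": [[255, 1, -2, 0, 0, 0, 0], [255, 2, -4, 0, 0, 0, 0], [255, 3, -6, 0, 0, 0, 0], [255, 4, -8, 0, 0, 0, 0], [255, 4, -8, 0, 0, 0, 0]]}}

```text
time_s: 9.53
tool_pos: [0.4819, 0.1129, 0.0294]
tcp_rot: [179.9, -0.1, 92.5]
force: [-2.8, 4.8, 6.6]
opening: 0.0206
```

Emit:
{"api": "move_arm", "payload": {"rows": [[255, 1, -2, 0, 0, 0, 0], [255, 2, -4, 0, 0, 0, 0], [255, 2.5, -6, 0, 0, 0, 0], [255, 2.5, -6, 0, 0, 0, 0]]}}

```text
time_s: 9.87
tool_pos: [0.4845, 0.1069, 0.0294]
tcp_rot: [179.9, -0.1, 92.5]
force: [-2.3, 4.5, 6.4]
opening: 0.02
```

Emit:
{"api": "move_arm", "payload": {"rows": [[255, 0.5, -1, 0, 0, 0, 0], [255, 1, -2, 0, 0, 0, 0], [255, 1, -2, 0, 0, 0, 0], [255, 1, -2, 0, 0, 0, 0]]}}

```text
time_s: 10.2
tool_pos: [0.4853, 0.1051, 0.0294]
tcp_rot: [179.9, -0.1, 92.6]
force: [-2.9, 5.6, 5.8]
opening: 0.0199
```

Emit:
{"api": "move_arm", "payload": {"rows": [[255, 0.5, -1, 0, 0, 0, 0], [255, 1, -2, 0, 0, 0, 0], [255, 1, -2, 0, 0, 0, 0], [255, 1, -2, 0, 0, 0, 0]]}}

```text
time_s: 10.53
tool_pos: [0.4858, 0.1043, 0.0295]
tcp_rot: [180.0, -0.2, 92.6]
force: [-5.7, 8.4, 7.0]
opening: 0.0201
```

The force rose from 5 to about 10 N while the tool moved only 0.9 mm of the 2.2 mm commanded, so the nut is in the throat. I'll release, rise and look.

Emit:
{"api": "move_arm", "payload": {"rows": [[190, -0.5, 1, 0, 0, 0, 0], [130, -0.5, 1, 0, 0, 0, 0], [100, -0.5, 1, 0, 0, 0, 0], [100, -0.5, 1, 0, 0, 0, 0], [100, -0.5, 1, 0, 0, 0, 0]]}}

```text
time_s: 10.95
tool_pos: [0.4857, 0.1023, 0.0289]
tcp_rot: [-180.0, 0.0, 92.5]
force: [0.1, -0.3, 0.1]
opening: 0.0519
```

Emit:
{"api": "move_arm", "payload": {"rows": [[100, 0, 0, 30, 0, 0, 7], [40, 5, -25, 65, 0, 0, 14], [0, 8, -45, 100, 0, 0, 21], [0, 8, -50, 120, 0, 0, 22.7], [0, 8, -50, 120, 0, 0, 22.7]]}}

```text
time_s: 11.37
tool_pos: [0.4957, 0.0504, 0.1527]
tcp_rot: [179.7, 0.2, 115.1]
force: [0.4, -0.1, -0.5]
opening: 0.0851
```

Emit:
{"api": "move_arm", "payload": {"rows": [[0, 0, 0, 0, 0, 0, 0], [0, 0, 0, 0, 0, 0, 0], [0, 0, 0, 0, 0, 0, 0]]}}

```text
time_s: 11.62
tool_pos: [0.4929, 0.0531, 0.148]
tcp_rot: [-179.9, -0.0, 115.2]
force: [-0.4, -0.3, -0.6]
opening: 0.0852
```

```bash
python3 - <<'E'
from h import *
np.set_printoptions(precision=4,suppress=True)
c,T,s=shot("wrist","w9.png"); print(s["time_s"],s["tool_pos"],s["tcp_rot"],s["force"])
for k,z in dict(nut_center=.0078,wrench_mouth=.0078,wrench_grip=.0065,worm_top=.0185).items():
    for r in models.landmark_of("wrist",k)[:2]: print(k,r["score"],np.round(r["centre"],1),ray(c,T,r["centre"],z))
a=cv2.imread("pics/w9.png")
cv2.imwrite("pics/w9c.png",cv2.resize(a[200:440,190:490],None,fx=2.5,fy=2.5,interpolation=cv2.INTER_CUBIC))
E
```

```text
11.6167 [0.4929 0.0531 0.148 ] [-179.9016   -0.0336  115.2342] [-0.3876 -0.3056 -0.5722]
nut_center 0.63 [298.6 343.9] [ 0.5111 -0.0194  0.0078]
wrench_mouth 0.7 [352.3 155.3] [0.4885 0.1075 0.0078]
wrench_mouth 0.53 [297.6 336.9] [ 0.5084 -0.0149  0.0078]
wrench_grip 0.75 [348.7 156.3] [0.4869 0.106  0.0065]
worm_top 0.91 [298.4 299.7] [0.4963 0.0145 0.0185]
```

View pics/w9.png

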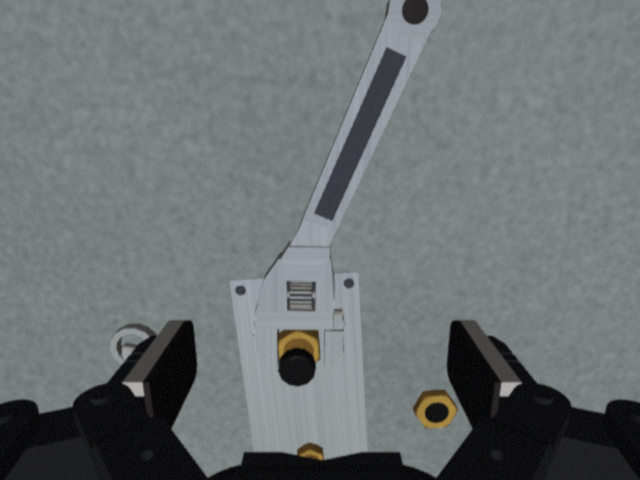

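View pics/w9c.png

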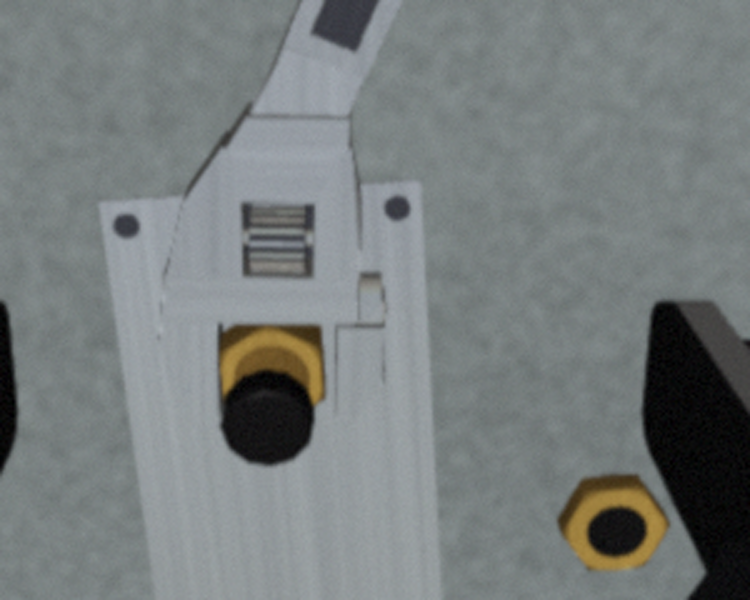

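The nut at crop (270,370) is in the throat against the fixed jaw, with about a 2.5 mm gap to the moving jaw on the right. The worm is at image (300,297). I'll shut the fingers and come down over the worm.

Emit:
{"api": "move_arm", "payload": {"rows": [[255, 0, -10, -20, 0, 0, 0], [255, 0, -25, -40, 0, 0, 0], [255, 0, -31, -60, 0, 0, 0], [255, 0, -31, -80, 0, 0, 0], [255, 0, -31, -95, 0, 0, 0]], "force": 30}}

```text
time_s: 12.28
tool_pos: [0.493, 0.0213, 0.0523]
tcp_rot: [-179.9, -0.0, 115.2]
force: [0.3, 0.1, -0.2]
opening: 0.0257
```

Emit:
{"api": "move_arm", "payload": {"rows": [[255, 0, 0, 0, 0, 0, 0], [255, 0, 0, 0, 0, 0, 0], [255, 0, 0, 0, 0, 0, 0], [255, 0, 0, 0, 0, 0, 0]]}}

```text
time_s: 12.62
tool_pos: [0.4942, 0.0221, 0.0549]
tcp_rot: [179.9, 0.0, 115.2]
force: [-0.5, 0.2, 0.6]
opening: 0.0003
```

```bash
python3 - <<'E'
from h import *
c,T,s=shot("wrist","w10.png"); print(s["tool_pos"],s["tcp_rot"],s["force"],s["opening"],projm(c,T,[[.497,.0143,.0185]]))
E
```

```text
[0.49417602 0.02208348 0.05490842] [1.79921295e+02 2.57613841e-02 1.15231036e+02] [-0.45577224  0.20189481  0.56532494] 0.00033610289533062357 [[316.4621442  330.35869786]]
```

View pics/w10.png

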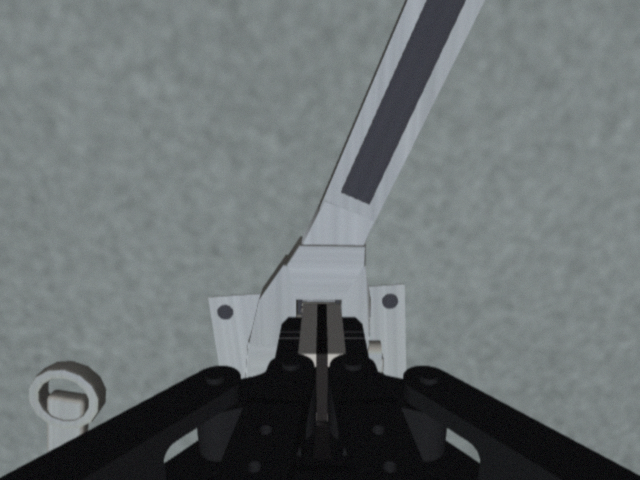

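The closed fingertips at (321,320) line up with the worm slot (297–341). I descend softly.

Emit:
{"api": "move_arm", "payload": {"rows": [[255, 0, 0, -4, 0, 0, 0], [255, 0, 0, -8, 0, 0, 0], [255, 0, 0, -9.5, 0, 0, 0], [255, 0, 0, -9.5, 0, 0, 0], [255, 0, 0, -9.5, 0, 0, 0]]}}

```text
time_s: 13.08
tool_pos: [0.4935, 0.0218, 0.0444]
tcp_rot: [-180.0, -0.0, 115.2]
force: [-0.5, 0.1, 0.5]
opening: -0.0004
```

Emit:
{"api": "move_arm", "payload": {"rows": [[255, 0, 0, -0.7, 0, 0, 0], [255, 0, 0, -1.4, 0, 0, 0], [255, 0, 0, -1.4, 0, 0, 0]]}}

```text
time_s: 13.33
tool_pos: [0.4937, 0.0218, 0.0434]
tcp_rot: [180.0, 0.0, 115.2]
force: [-2.1, -0.8, 6.2]
opening: 0.0001
```

Emit:
{"api": "move_arm", "payload": {"rows": [[255, 0, 0, -0.5, 0, 0, 0], [255, 0, 0, -0.5, 0, 0, 0]]}}

```text
time_s: 13.5
tool_pos: [0.4938, 0.0219, 0.0433]
tcp_rot: [180.0, 0.0, 115.2]
force: [-1.5, -0.2, 11.8]
opening: 0.0001
```

Emit:
{"api": "move_arm", "payload": {"rows": [[255, 0, 0, -0.2, 0, 0, 0], [255, 0.9, -1.8, -0.2, 0, 0, 0], [255, 1.7, -3.6, -0.2, 0, 0, 0], [255, 2.6, -5.4, -0.2, 0, 0, 0], [255, 2.6, -5.4, -0.2, 0, 0, 0]]}}

```text
time_s: 13.92
tool_pos: [0.4961, 0.0167, 0.0432]
tcp_rot: [180.0, 0.0, 115.2]
force: [-4.0, 1.2, 15.9]
opening: -0.0001
```

Emit:
{"api": "move_arm", "payload": {"rows": [[255, 0, 0, 0.5, 0, 0, 0], [255, 0.9, -1.8, 0.5, 0, 0, 0], [255, 1.7, -3.6, 0.5, 0, 0, 0], [255, 2.6, -5.4, 0.5, 0, 0, 0], [255, 2.6, -5.4, 0.5, 0, 0, 0]]}}

```text
time_s: 14.33
tool_pos: [0.4985, 0.0113, 0.0433]
tcp_rot: [180.0, -0.0, 115.2]
force: [-3.2, 1.1, 9.2]
opening: 0.0005
```

Emit:
{"api": "move_arm", "payload": {"rows": [[255, 0.9, -1.8, 0, 0, 0, 0], [255, 1.9, -4, 0, 0, 0, 0], [255, 2.6, -5.4, 0, 0, 0, 0]]}}

```text
time_s: 14.58
tool_pos: [0.501, 0.006, 0.0432]
tcp_rot: [-180.0, -0.0, 115.3]
force: [-0.5, 1.6, 2.4]
opening: 0.0001
```

Emit:
{"api": "move_arm", "payload": {"rows": [[255, 0, 0, 5, 0, 0, 0], [255, -4, 8, 6, 0, 0, 0], [255, -7.8, 16.2, 6, 0, 0, 0], [255, -7.8, 16.2, 6, 0, 0, 0]]}}

```text
time_s: 14.92
tool_pos: [0.4928, 0.0242, 0.0492]
tcp_rot: [180.0, -0.1, 115.4]
force: [-0.5, 0.7, 0.4]
opening: -0.0002
```

```bash
python3 - <<'E'
from h import *
c,T,s=shot("wrist","w11.png"); print(s["tool_pos"],s["tcp_rot"],s["force"],s["opening"])
c,T,s=shot("side","s11.png")
a=cv2.imread("pics/s11.png")[190:310,250:400]; cv2.imwrite("pics/s11c.png",cv2.resize(a,None,fx=5,fy=5,interpolation=cv2.INTER_CUBIC))
E
```

```text
[0.49282814 0.02422628 0.04915686] [ 1.79962548e+02 -6.20902447e-02  1.15360639e+02] [-0.50434949  0.67006784  0.36764169] -0.00019726906239056515
```

View pics/w11.png

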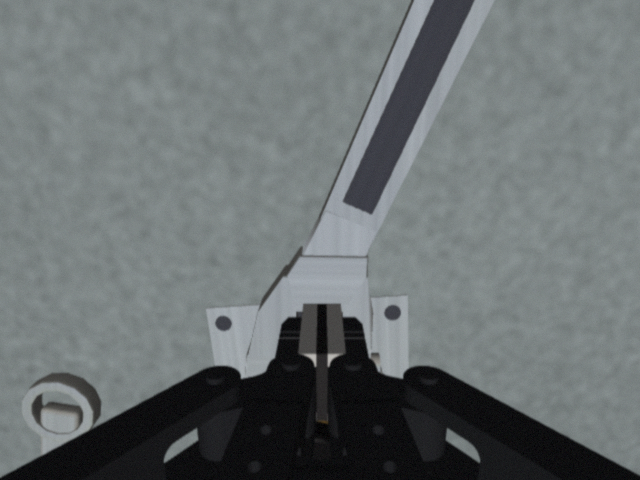

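View pics/s11c.png

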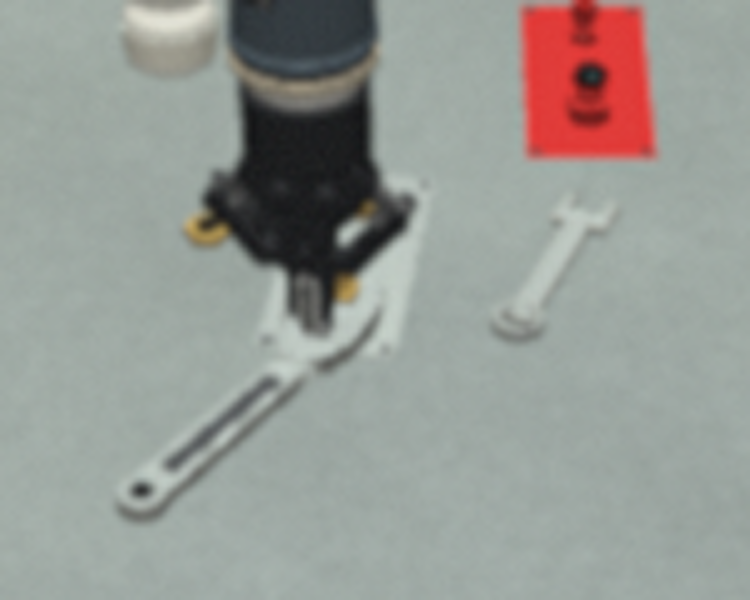

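Emit:
{"api": "move_arm", "payload": {"rows": [[255, 0.8, -1.6, -4, 0, 0, 0], [255, 0.8, -1.6, -6, 0, 0, 0], [255, 0.8, -1.6, -6, 0, 0, 0], [255, 1.7, -3.4, -6, 0, 0, 0], [255, 2.6, -5.2, -6, 0, 0, 0]]}}

```text
time_s: 15.43
tool_pos: [0.4961, 0.017, 0.0432]
tcp_rot: [180.0, -0.0, 115.2]
force: [-4.6, 2.2, 14.6]
opening: 0.0003
```

Emit:
{"api": "move_arm", "payload": {"rows": [[255, 0.9, -1.8, 0, 0, 0, 0], [255, 1.7, -3.6, 0, 0, 0, 0], [255, 2.6, -5.4, 0, 0, 0, 0]]}}

```text
time_s: 15.68
tool_pos: [0.4986, 0.0115, 0.0432]
tcp_rot: [180.0, -0.0, 115.2]
force: [-4.5, 2.2, 15.4]
opening: 0.0001
```

Emit:
{"api": "move_arm", "payload": {"rows": [[255, 0.9, -1.8, 0, 0, 0, 0], [255, 1.7, -3.6, 0, 0, 0, 0], [255, 2.4, -5, 0, 0, 0, 0]]}}

```text
time_s: 15.93
tool_pos: [0.501, 0.0061, 0.043]
tcp_rot: [-180.0, -0.0, 115.2]
force: [-2.3, 1.1, 6.0]
opening: -0.0002
```

Emit:
{"api": "move_arm", "payload": {"rows": [[255, 0, 0, 4, 0, 0, 0], [255, -3.5, 7, 5, 0, 0, 0], [255, -7, 14.6, 5, 0, 0, 0], [255, -7, 14.6, 2, 0, 0, 0], [255, -7, 14.6, 0.4, 0, 0, 0]]}}

```text
time_s: 16.35
tool_pos: [0.494, 0.0219, 0.0431]
tcp_rot: [180.0, -0.0, 115.3]
force: [-3.8, 4.2, 18.4]
opening: 0.0
```

Emit:
{"api": "move_arm", "payload": {"rows": [[255, 0, 0, 0, 0, 0, 0], [255, 0.9, -1.8, 0, 0, 0, 0], [255, 1.7, -3.6, 0, 0, 0, 0]]}}

```text
time_s: 16.6
tool_pos: [0.4956, 0.0183, 0.0434]
tcp_rot: [180.0, -0.0, 115.3]
force: [-2.3, 4.2, 8.9]
opening: 0.0001
```

Emit:
{"api": "move_arm", "payload": {"rows": [[255, 0.9, -1.8, 0, 0, 0, 0], [255, 1.7, -3.6, 0, 0, 0, 0]]}}

```text
time_s: 16.77
tool_pos: [0.4974, 0.0147, 0.0434]
tcp_rot: [180.0, -0.1, 115.3]
force: [-2.7, 4.3, 8.3]
opening: -0.0
```

Emit:
{"api": "move_arm", "payload": {"rows": [[255, 0.9, -1.8, 0, 0, 0, 0], [255, 1.7, -3.6, 0, 0, 0, 0]]}}

```text
time_s: 16.93
tool_pos: [0.499, 0.0113, 0.0434]
tcp_rot: [180.0, -0.1, 115.3]
force: [-4.5, 4.9, 8.9]
opening: -0.0002
```

Emit:
{"api": "move_arm", "payload": {"rows": [[255, 0.9, -1.8, 0, 0, 0, 0], [255, 1.7, -3.6, 0, 0, 0, 0]]}}

```text
time_s: 17.1
tool_pos: [0.5006, 0.0079, 0.0434]
tcp_rot: [180.0, -0.1, 115.3]
force: [-3.9, 5.9, 7.6]
opening: 0.0001
```

Drag along the stroke has risen from about 4 to 7 N, so it may be snug. I stop and look.

Emit:
{"api": "move_arm", "payload": {"rows": [[255, 0, 0, 10, 0, 0, 0], [200, -5, 12, 45, 0, 0, 0], [100, -8, 30, 80, 0, 0, 0], [0, -8, 45, 105, 0, 0, 0], [0, -8, 45, 105, 0, 0, 0]]}}

```text
time_s: 17.52
tool_pos: [0.4951, 0.0553, 0.1533]
tcp_rot: [179.5, 0.0, 115.4]
force: [0.8, 0.5, -0.7]
opening: 0.0483
```

Emit:
{"api": "move_arm", "payload": {"rows": [[0, 0, 0, 0, 0, 0, 0], [0, 0, 0, 0, 0, 0, 0], [0, 0, 0, 0, 0, 0, 0]]}}

```text
time_s: 17.77
tool_pos: [0.4924, 0.0503, 0.1474]
tcp_rot: [-179.9, 0.0, 115.2]
force: [-1.2, 0.5, -0.1]
opening: 0.0833
```

```bash
python3 - <<'E'
from h import *
np.set_printoptions(precision=4,suppress=True)
c,T,s=shot("wrist","w12.png"); print(s["time_s"],s["tool_pos"],s["tcp_rot"],s["force"])
for k,z in dict(nut_center=.0078,wrench_grip=.0065,worm_top=.0185).items():
    for r in models.landmark_of("wrist",k)[:2]: print(k,r["score"],np.round(r["centre"],1),ray(c,T,r["centre"],z))
a=cv2.imread("pics/w12.png")
cv2.imwrite("pics/w12c.png",cv2.resize(a[260:420,220:400],None,fx=3.75,fy=3.75,interpolation=cv2.INTER_CUBIC))
E
```

```text
17.7667 [0.4924 0.0503 0.1474] [-179.8782    0.0009  115.162 ] [-1.174   0.4792 -0.0889]
nut_center 0.9 [297.6 341.8] [ 0.5091 -0.0208  0.0078]
wrench_grip 0.92 [349.6 153.9] [0.4863 0.1047 0.0065]
worm_top 0.16 [300.9 343.7] [ 0.5097 -0.0154  0.0185]
```

View pics/w12c.png

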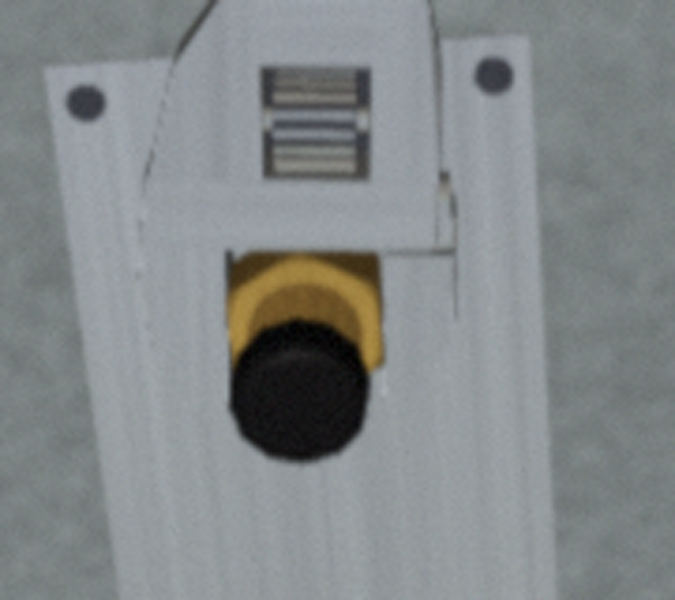

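The moving jaw now lies against the nut's right flat with no visible gap, at crop (383,310). I'll do one short check stroke to confirm the snug drag.

Emit:
{"api": "move_arm", "payload": {"rows": [[255, 0, -10, -20, 0, 0, 0], [255, 1, -22, -45, 0, 0, 0], [255, 3, -34, -70, 0, 0, 0], [255, 3, -34, -90, 0, 0, 0], [255, 3, -34, -97, 0, 0, 0]]}}

```text
time_s: 18.38
tool_pos: [0.4945, 0.0163, 0.0485]
tcp_rot: [-179.8, -0.1, 115.1]
force: [-2.2, 0.5, -0.8]
opening: 0.0256
```

Emit:
{"api": "move_arm", "payload": {"rows": [[255, 0, 0, 0, 0, 0, 0], [255, 0, 0, 0, 0, 0, 0], [255, 0, 0, 0, 0, 0, 0], [255, 0, 0, 0, 0, 0, 0]]}}

```text
time_s: 18.72
tool_pos: [0.4967, 0.0178, 0.0524]
tcp_rot: [179.9, 0.0, 115.2]
force: [0.5, -0.5, 0.2]
opening: 0.0002
```

Emit:
{"api": "move_arm", "payload": {"rows": [[255, 0, 0, -4, 0, 0, 0], [255, 0, 0, -7, 0, 0, 0], [255, 0, 0, -7, 0, 0, 0], [255, 0, 0, -7, 0, 0, 0]]}}

```text
time_s: 19.05
tool_pos: [0.4959, 0.0174, 0.0442]
tcp_rot: [-180.0, 0.0, 115.2]
force: [-0.2, 0.3, 0.5]
opening: 0.0001
```

Emit:
{"api": "move_arm", "payload": {"rows": [[255, 0, 0, -0.8, 0, 0, 0], [255, 0, 0, -0.8, 0, 0, 0]]}}

```text
time_s: 19.22
tool_pos: [0.4961, 0.0174, 0.0436]
tcp_rot: [180.0, 0.0, 115.2]
force: [0.5, 0.4, 2.1]
opening: -0.0002
```

Emit:
{"api": "move_arm", "payload": {"rows": [[255, 0, 0, -0.6, 0, 0, 0], [255, 0, 0, -0.6, 0, 0, 0]]}}

```text
time_s: 19.38
tool_pos: [0.4961, 0.0175, 0.0434]
tcp_rot: [180.0, 0.0, 115.2]
force: [-1.9, 0.1, 10.1]
opening: 0.0004
```

Emit:
{"api": "move_arm", "payload": {"rows": [[255, 0.2, -0.5, 0, 0, 0, 0], [255, 0.4, -1, 0, 0, 0, 0]]}}

```text
time_s: 19.55
tool_pos: [0.4962, 0.0173, 0.0434]
tcp_rot: [180.0, -0.0, 115.3]
force: [-3.4, 5.0, 9.7]
opening: 0.0
```

Emit:
{"api": "move_arm", "payload": {"rows": [[255, 0.2, -0.5, 0, 0, 0, 0], [255, 0.4, -1, 0, 0, 0, 0]]}}

```text
time_s: 19.72
tool_pos: [0.4963, 0.017, 0.0433]
tcp_rot: [180.0, -0.1, 115.3]
force: [-5.5, 6.6, 10.3]
opening: 0.0002
```

The tip moved only about 0.4 mm while the drag rose to about 8 N, so it is hard and snug. I lift off and go to the handle.

Emit:
{"api": "move_arm", "payload": {"rows": [[255, 0, 0, 15, 0, 0, 0], [255, 0, 10, 40, 0, 0, -5], [180, -4, 45, 50, 0, 0, -12], [100, -8, 75, 50, 0, 0, -19], [100, -10, 88, 45, 0, 0, -22.5]]}}

```text
time_s: 20.13
tool_pos: [0.4875, 0.1078, 0.0896]
tcp_rot: [179.8, -0.2, 92.5]
force: [-0.9, -0.0, -0.3]
opening: 0.0354
```

Emit:
{"api": "move_arm", "payload": {"rows": [[100, 0, 0, 0, 0, 0, 0], [100, 0, 0, -20, 0, 0, 0], [100, 0, 0, -40, 0, 0, 0], [100, 0, 0, -50, 0, 0, 0], [100, 0, 0, -50, 0, 0, 0]]}}

```text
time_s: 20.55
tool_pos: [0.4857, 0.1023, 0.0361]
tcp_rot: [-179.8, 0.1, 92.8]
force: [-0.3, -0.8, 0.3]
opening: 0.0519
```

```bash
python3 - <<'E'
from h import *
c,T,s=shot("wrist","w13.png"); print(s["time_s"],s["tool_pos"],s["tcp_rot"],s["force"],s["opening"],models.landmark_of("wrist","wrench_grip"))
E
```

```text
20.55 [0.48565736 0.10234317 0.03606181] [-1.79790375e+02  7.07994388e-02  9.27587770e+01] [-0.26127773 -0.75646934  0.2792342 ] 0.05189473533792589 [{'centre': [324.2, 313.3], 'score': 0.93}]
```

View pics/w13.png

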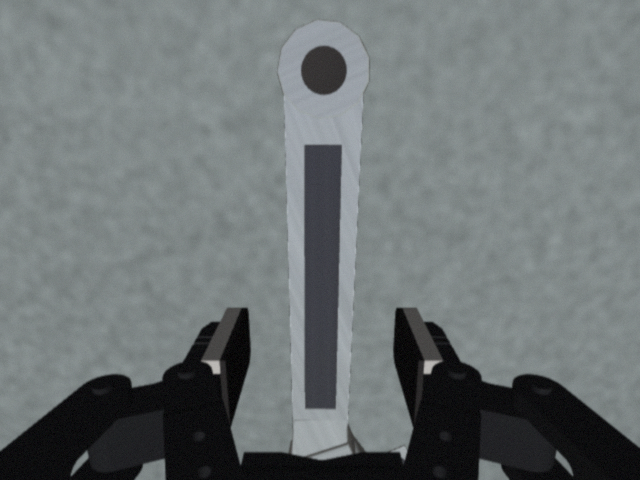

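Emit:
{"api": "move_arm", "payload": {"rows": [[100, 0, 0, -5, 0, 0, 0], [100, 0, 0, -7, 0, 0, 0], [160, 0, 0, -7, 0, 0, 0], [210, 0, 0, -7, 0, 0, 0], [255, 0, 0, -7, 0, 0, 0]], "force": 50}}

```text
time_s: 21.07
tool_pos: [0.4864, 0.1033, 0.0313]
tcp_rot: [-180.0, 0.0, 92.7]
force: [-2.9, -0.0, 6.9]
opening: 0.0201
```

Emit:
{"api": "move_arm", "payload": {"rows": [[255, 0, 0, 0, 0, 0, 0], [255, 0, 0, 0, 0, 0, 0], [255, 0, 0, 0.5, 0, 0, 0]]}}

```text
time_s: 21.32
tool_pos: [0.4859, 0.1033, 0.0315]
tcp_rot: [-179.9, 0.0, 92.7]
force: [-3.3, 0.8, -2.1]
opening: 0.0203
```

```bash
python3 - <<'E'
from h import *
np.set_printoptions(precision=1,suppress=True)
s=monitor.sense(); print(s["tool_pos"],s["tcp_rot"],s["force"],s["opening"])
p0=np.array(s["tool_pos"][:2])*1e3; n=np.array([512.0,-21.5]); print(p0-n)
for k in range(3):
    base=n+RM(-20*k)@(p0-n)
    print([list(np.round(n+RM(-20*k-d)@(p0-n)-base,1)) for d in (4,8,12,16,20)])
E
```

```text
[0.5 0.1 0. ] [-179.9    0.    92.7] [-3.3  0.8 -2.1] 0.020291064431583447
[-26.1 124.8]
[[np.float64(8.8), np.float64(1.5)], [np.float64(17.6), np.float64(2.4)], [np.float64(26.5), np.float64(2.7)], [np.float64(35.4), np.float64(2.3)], [np.float64(44.3), np.float64(1.4)]]
[[np.float64(8.8), np.float64(-1.6)], [np.float64(17.4), np.float64(-3.8)], [np.float64(25.8), np.float64(-6.5)], [np.float64(34.1), np.float64(-9.9)], [np.float64(42.1), np.float64(-13.8)]]
[[np.float64(7.7), np.float64(-4.5)], [np.float64(15.0), np.float64(-9.5)], [np.float64(22.0), np.float64(-15.0)], [np.float64(28.6), np.float64(-21.0)], [np.float64(34.8), np.float64(-27.4)]]
```

Emit:
{"api": "move_arm", "payload": {"rows": [[255, 8.8, 1.5, 0, 0, 0, -4], [255, 17.6, 2.4, 0, 0, 0, -8], [255, 26.5, 2.7, 0, 0, 0, -12], [255, 35.4, 2.3, 0, 0, 0, -16], [255, 44.3, 1.4, 0, 0, 0, -20]]}}

```text
time_s: 21.73
tool_pos: [0.5285, 0.1045, 0.0314]
tcp_rot: [-179.8, 0.2, 72.6]
force: [-9.9, -0.5, 9.7]
opening: 0.02
```

```bash
python3 - <<'E'
from h import *
s=monitor.sense(); print(s["tool_pos"],s["tcp_rot"],s["force"],s["wrist_torque"],s["opening"])
E
```

```text
[0.52854127 0.10449785 0.0313905 ] [-1.79754673e+02  1.74244788e-01  7.26155719e+01] [-9.88635211 -0.49048204  9.69779264] [-0.26794595  2.37128994  0.31602636] 0.020007277626907977
```

Emit:
{"api": "move_arm", "payload": {"rows": [[255, 8.8, -1.6, 0, 0, 0, -4], [255, 17.4, -3.8, 0, 0, 0, -8], [255, 25.8, -6.5, 0, 0, 0, -12], [255, 34.1, -9.9, 0, 0, 0, -16], [255, 42.1, -13.8, 0, 0, 0, -20]]}}

```text
time_s: 22.15
tool_pos: [0.57, 0.091, 0.0314]
tcp_rot: [-179.8, 0.3, 52.6]
force: [-13.7, -0.5, 12.5]
opening: 0.0197
```

Emit:
{"api": "move_arm", "payload": {"rows": [[255, 7.7, -4.5, 0, 0, 0, -4], [255, 15, -9.5, 0, 0, 0, -8], [255, 22, -15, 0, 0, 0, -12], [255, 28.6, -21, 0, 0, 0, -16], [255, 34.8, -27.4, 0, 0, 0, -20]]}}

```text
time_s: 22.57
tool_pos: [0.6043, 0.0644, 0.0314]
tcp_rot: [-179.8, 0.3, 32.7]
force: [-15.3, 3.0, 13.6]
opening: 0.0199
```

Emit:
{"api": "move_arm", "payload": {"rows": [[255, 0, 0, 0, 0, 0, 0], [255, 0, 0, 0, 0, 0, 0]]}}

```text
time_s: 22.73
tool_pos: [0.6057, 0.0627, 0.0314]
tcp_rot: [-179.9, 0.3, 32.7]
force: [-7.6, -2.6, 8.1]
opening: 0.0197
```

```bash
python3 - <<'E'
from h import *
s=monitor.sense(); print(s["tool_pos"],s["tcp_rot"],s["force"],s["wrist_torque"],s["opening"])
for n in ("top","side"): c,T,s=shot(n,n+"14.png")
a=cv2.imread("pics/side14.png")[170:310,220:395]; b=cv2.imread("pics/top14.png")[170:310,250:425]
cv2.imwrite("pics/m14.png",cv2.resize(np.hstack([a,b]),(800,320)))
E
```

```text
[0.60572465 0.06274764 0.03144074] [-179.91926532    0.25831607   32.66735565] [-7.64640629 -2.61083494  8.05830713] [-0.44733673  1.76322959 -0.12999472] 0.019726523583987753
```

View pics/m14.png

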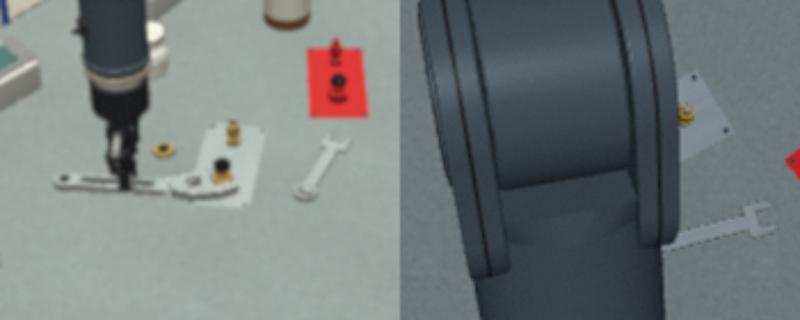

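Emit:
{"api": "move_arm", "payload": {"rows": [[200, 0, 0, 0, 0, 0, 0], [140, 0, 0, 0, 0, 0, 0], [100, 0, 0, 0, 0, 0, 0], [100, 0, 0, 0, 0, 0, 0], [100, 0, 0, 15, 0, 0, 0]]}}

```text
time_s: 23.25
tool_pos: [0.6069, 0.0636, 0.0445]
tcp_rot: [-179.9, 0.2, 32.7]
force: [0.2, -0.7, -0.3]
opening: 0.0515
```

Emit:
{"api": "move_arm", "payload": {"rows": [[100, 0, 0, 30, 0, 0, 0], [0, -15, -10, 70, 0, 0, 7], [0, -30, -20, 100, 0, 0, 14], [0, -40, -25, 120, 0, 0, 21], [0, -40, -25, 120, 0, 0, 22.5]]}}

```text
time_s: 23.67
tool_pos: [0.5686, 0.0372, 0.171]
tcp_rot: [179.7, -0.2, 55.5]
force: [0.1, -0.8, 0.0]
opening: 0.0855
```

Emit:
{"api": "move_arm", "payload": {"rows": [[0, 0, 0, 0, 0, 0, 0], [0, 0, 0, 0, 0, 0, 0], [0, 0, 0, 0, 0, 0, 0]]}}

```text
time_s: 23.92
tool_pos: [0.568, 0.0389, 0.1654]
tcp_rot: [-179.9, 0.0, 55.1]
force: [0.5, 0.2, -0.2]
opening: 0.0855
```

```bash
python3 - <<'E'
from h import *
np.set_printoptions(precision=4,suppress=True)
c,T,s=shot("wrist","w15.png"); print(s["time_s"],s["tool_pos"],s["tcp_rot"],s["force"])
L={}
for k,z in dict(nut_center=.0078,wrench_grip=.0065,worm_top=.0185).items():
    for r in models.landmark_of("wrist",k)[:2]: p=ray(c,T,r["centre"],z); L.setdefault(k,p); print(k,r["score"],np.round(r["centre"],1),p)
d=L["worm_top"]-L["wrench_grip"]; print("psi",np.rad2deg(np.arctan2(d[1],d[0]))+17.7)
x,f,fg=fitnut3(c,T,.512,-.0215)
a=cv2.imread("pics/w15.png")
cv2.imwrite("pics/w15c.png",cv2.resize(a[200:440,170:470],None,fx=2.5,fy=2.5,interpolation=cv2.INTER_CUBIC))
E
```

```text
23.9167 [0.568  0.0389 0.1654] [-179.934     0.033    55.1309] [ 0.4815  0.2226 -0.2455]
nut_center 0.59 [300.6 342.7] [ 0.5101 -0.0194  0.0078]
wrench_grip 0.57 [352.7 165.1] [0.6105 0.0637 0.0065]
worm_top 0.69 [302.9 301. ] [0.5335 0.0097 0.0185]
psi -127.23811832587357
[509.1023 -23.4691 -65.0671] 0.0626204238921002
[509.1361 -23.1464 -67.7062] 0.062212835334222616
[509.058  -23.3821 -65.6709] 0.06184230028160664
[509.2243 -23.079   -8.8362] 0.0642137246183489
```

View pics/w15.png

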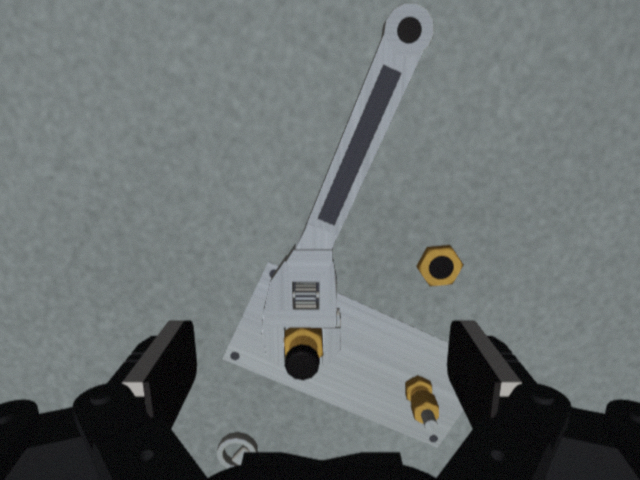

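View pics/w15c.png

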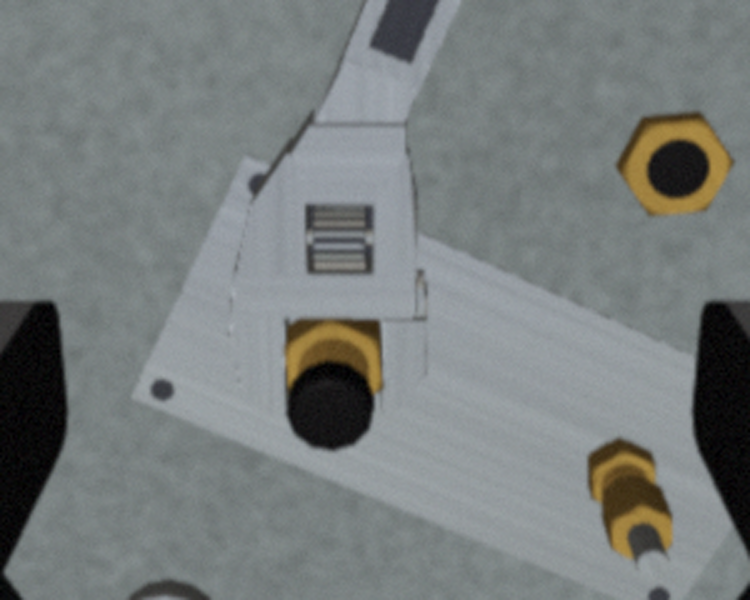

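The wrist view shows the nut in the throat at (302,343), both jaws flush on it and the slot axis vertical in the picture. At tool yaw 55° that means the wrench has turned about 60°. The fingers are clear, so I hand in.

```bash
python3 - <<'E'
from h import *
print(finish_job(), monitor.sense()["time_s"])
E
```

```text
the job is handed in; nothing more can be done
the job is handed in; nothing more can be done
```

I tightened the larger brass nut by about one flat and left the wrench on it with the gripper clear. I handed in after about 24 s; no verdict was reported.

- **Wrench on the nut:** I slid the wrench along flat until the force rose as the nut reached the throat. The wrist picture after release showed the nut home against the fixed jaw.
- **Worm:** Three light strokes closed the jaw until the drag was hard. A short check stroke then reached about 8 N, slightly over the 6–7 N asked but under the 11 N that bruises. My press touched about 18 N at worst, above the 7–11 N asked but well under the 50 N limit.
- **Swing:** The gripper turned clockwise by 60.0°. In the last picture the wrench had also turned about 60°, the nut was home and both jaws looked flush on it.
- **Checks that disagreed:**
    - The network's landmarks put the wrench at -127°, against -125° read from the picture (about 62° of turn, still within 50–70°).
    - My final hexagon fit of the partly hidden nut was loose, about 3 mm off the earlier position.
    - The nut's own angle and the jaw force were not measured directly.
- **Other things on the bench:** I did not touch any of them, but I only glanced at the pictures and did not measure their positions at the end.

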